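# Grease a bearing with a push-type grease gun

### The arm

A 7-joint arm with a two-finger parallel gripper is mounted at the origin on the work surface. World frame = base frame: x ahead of the robot, y to its left, z up, the work surface at z = 0. Lengths are in mm, angles in rad, forces in N, time in s.
With the tool pointing down it reaches from about 400 to 875 mm from the base axis. Payload 4.4 kg.
Tool frame: the origin (TCP) lies midway between the tips of the shut fingers; the grasp point (between the pads) lies 19 mm behind it (ctrl.grip_point_offset is the distance from the TCP to the grasp point, in mm); z points along the fingers, y is the direction in which the jaws open and shut (so a half turn about z gives the same grasp; the last joint's range is limited). The gripper opens to 85 mm and grips with 20 to 120 N. Pads are 22 mm wide; open, the fingers measure 114 mm over their backs; the gripper's body (76 mm by 85 mm) begins 54 mm behind the grasp point. The pads swing forward as they close: fully open they stand 13 mm farther back than shut.
Start: joints at [1.083, 0.628, 0.038, 1.517, -0.027, 0.996, -0.02], TCP at [266.14, -593.032, 231.313] pointing down, gripper open.
Joint ranges: [-3.06, 3.06], [-0.37, 2.12], [-1.25, 1.32], [0.18, 2.47], [-1.1, 4.24], [0.23, 1.98], [-2.94, 2.94]. Speed limits (rad/s): [2.57, 2.57, 3.14, 3.14, 3.14, 3.14, 3.14].

### API

Orientations are given as [roll, pitch, yaw] about the fixed x, y, z axes, in that order (R = Rz(yaw) Ry(pitch) Rx(roll)).
In Python, from cell import ctrl, imaging, models gives the robot as it stands. The module is installed in compiled form; this text tells all that it offers.
- The arm moves only by the tool drive_tool, never from a script. Its argument "deltas" is text: rows parted by semicolons, each of 5 numbers parted by spaces: the shift along the tool's x, y, z in m, then the turn about the tool's z in degrees, then the finger opening in m, from 0 to 0.0854. A call has 1 to 12 rows; each row is the pose to reach, as a shift and turn from the pose commanded when the call began, along the tool's axes at that moment; what a row does not reach only later rows make up. A row lasts 1/8 s, in which the tool goes at most 62.5 mm and 10.7 degrees, less where a joint would pass 70% of its speed; a pose out of reach is approached as far as the arm can. A call with a gripper value outside its range is refused whole. The fingers move at their own pace and stop on an object; the grip force is fixed at half the most. Time passes only in rows, so rows that repeat a pose let the fingers close. It gives the time, the measured TCP pose, the force and the opening at its end, in the units of the state.
- ctrl.read_state(): the state, without advancing time (a new reading comes with each control period).
- imaging.get_image(name): name is "scene" or "top" or "wrist"; returns a dict with "color" (384x512x3 uint8, red, green, blue), "range_z" (384x512 float32, mm along the optical axis (not along the pixel's ray), 0 where there is no reading), "vfov" (degrees; the focal length in pixels is half the picture's height over the tangent of half this angle, whatever the lens; pixels are square), "cx", "cy" (the principal point, pixels), "extrinsics" (4x4, takes a point from camera to world coordinates). Camera axes: x right, y down, z forward; pixel columns grow to the right and rows downward; lengths in mm; the calibration is good to about 2 mm. The wrist camera is an equidistant fisheye: a pixel r from the principal point sees the ray r / f radians off the axis. A picture is of the moment at which its call begins.
- ctrl.finish_job(): hands the job in, once; it reports no verdict.
Trained networks look in a picture, given as the dict that the camera call returned (one of the last four; its "shot" number tells which), for a name from the list of things; names that differ only in an ending like _2 or _b are one class to them, and where a whole thing is asked for, a point or a joint stands for the part that bears it (a point fixed in the world has none). Each returns a list of dicts, best first, with "score" (0 to 1); they miss things now and then, are a little off and sometimes report something else, mostly with a low value. They report only what shows in the picture. A call takes as long as a camera call. They do not tell look-alikes from the thing itself.
- models.spot_in(picture, thing): "point" ([column, row] in pixels, amid what is visible of it).
- models.landmark_of(picture, thing): "point" ([column, row] in pixels: a listed point, or the origin of a listed thing).
The state is a dict: "clock": time; "qpos": joint angles; "qd": joint speeds; "tau": joint torques, N m; "eef_pos": TCP position; "tool_rot": TCP orientation; "force": force on the tool from outside, world axes, zero at the start; "torque": the same for the moment, N m; "width": finger opening in mm.
Only numpy, scipy, OpenCV 4.12 (cv2) and the standard library are available. Lean on these libraries where they do the work, as an engineer would, in place of code of your own. Each camera call takes 0.05 s, during which the arm holds its last target.

### The job

Pull the red dust cap off the leaning grease nipple of the green bearing and put it back, mouth down and flat on the floor of its recess, in the storage slot labelled red. Then take the grease gun from its stand, press its coupler squarely, in line with the nipple, onto the nipple's ball head until it snaps on, and keep pushing without ramming it until the whole yellow band on the gun's nose has gone up into the barrel. Finish while still gripping the gun and holding it pushed in like that, and leave the blue cap and the rest of the things on the bench where they are.

Things in the scene. Friction and masses are not known exactly. Their poses are not given: they have to be found in the camera images.
- bearing: Fixed green pillow-block bearing: base plate 80 (its x) by 150 (its y) by 14 mm, round housing 68 mm across, 44 mm wide, on a steel shaft 22 mm across, 170 mm long along its y, shaft axis 48 mm above the bench. Origin: centre of the base's underside. The nipple stands out of the housing, leaning 0.35 rad from vertical towards the bearing's own -x.
- nipple: Fixed brass grease nipple on the bearing. Origin: centre of its ball head, 125 mm above the bench; z axis: the nipple's axis, pointing out of the bearing (0.35 rad from vertical); y axis: the bearing's y. Ball 12 mm across on a neck 8 mm across; a hexagon 20 mm across starts 20 mm below the ball's centre, below it a stem 22 mm across joins the housing 48 mm below the ball's centre.
- red_cap: Loose red plastic dust cap, a cylinder 26 mm across, 42 mm long, 30 g. Origin: centre of its open rim; z axis points to the closed end, which is solid for 18 mm; bore 15 mm across, 24 mm deep. At the start it sits loosely over the nipple, rim about 18 mm below the ball's centre, perhaps leaning a few degrees on it; it is clear after 30 mm along the nipple's axis.
- blue_cap: Loose blue dust cap of the same shape, standing in the blue slot; leave it there. Origin: centre of its rim.
- red_slot_floor (a point): Centre of the floor of the round recess in the slot with red edges: where the red cap's rim centre belongs. Each slot is a fixed plywood block 62 by 62 by 20 mm with a recess 34 mm across, 10 mm deep. Three slots (red, blue, yellow) stand in a row along x on the robot's right, order varying, about 100 mm apart; the yellow one is empty too.
- blue_slot: The slot with blue edges, holding the blue cap. Origin: centre of its underside.
- yellow_slot: The slot with yellow edges, empty; not for the red cap. Origin: centre of its underside.
- stand: Fixed wooden block 70 by 70 mm, 55 mm high, with a hole 27 mm across and 52 mm deep in its top. The gun's nose (48 mm below the barrel) hangs in the hole and the barrel's lower face rests on the block's top; lift the gun straight up by 50 mm or more to clear it. Origin: centre of the underside.
- gun: Loose push-type grease gun, 0.4 kg, upright in the stand at the start. Black barrel 30 mm across, 75 mm long, with a collar 36 mm across on its lowest 12 mm; grip it 30 to 60 mm above its lower face. Origin: centre of the barrel's lower face; z points along the barrel, away from the nose. Below: 20 mm of rod (upper 10 mm: yellow band), then a coupler 24 mm across, 28 mm long.
- coupler_socket (a point): On the coupler's axis, 13 mm inside its mouth, 35 mm below the gun's origin with the nose out (moves with the nose). Coincides with the centre of the nipple's ball once snapped home. Mouth: funnel 19 mm across, narrowing to a 15 mm bore in 5 mm. Spring jaws touch the ball when the socket is 11 mm short, give way at about 6 to 9 N and close behind it when under 6 mm short.
- nose (a joint): How far the spring-loaded nose has been pushed into the barrel, in m: 0 fully out, 0.010 the yellow band has just gone in, 0.015 the hard stop. The spring pushes back with 10 N at the start of the stroke and 14.5 N at its end.
- finish_can: Loose can 84 mm across, 110 mm high, far side of the bench; bystander. Origin: centre of the underside.
- glue: Loose white glue bottle 52 mm across, 150 mm high, far side of the bench; bystander.
- tape: Loose red ring 90 mm across, 22 mm high, far side of the bench; bystander.
- sanding_block: Loose cork sanding block 60 by 100 by 30 mm; bystander.
- screwdriver: Loose screwdriver lying at the right; bystander.
- offcut: Loose wood offcut 50 by 110 by 20 mm at the left; bystander.
Not all that is in view belongs to the job. There is more than one size of the gun; the job needs the smaller.

How it is judged (in metres and radians):
On the way, in this order (a step that is already met when the one before it is completed fails the run):
1. The red cap stands released in the red slot, mouth down on the floor of its recess (horizontal distance between red_cap and red_slot_floor below 0.006 m and z of red_cap in the frame of red_slot_floor between -0.003 and 0.003 m and angle between red_cap's own z axis and vertical below 0.12 rad and linear speed of red_cap below 0.02 m/s and contact force between the fingers and red_cap below 0.1 N), for 0.2 s.
2. The coupler has snapped over the nipple's head, gun in line with the nipple (distance between coupler_socket and nipple below 0.003 m and angle between the z axis of gun and the z axis of nipple, either way round below 0.12 rad), for 0.05 s.
At the end, for the whole second after the job is handed in: Red cap in the red recess (6 mm of centre, 3 mm of floor, 0.12 rad of upright), untouched; coupler snapped on (socket within 3 mm of the ball centre), gun within 0.12 rad of the nipple axis, nose in by over 9 mm, pressing the nipple with over 5 N, fingers gripping the gun (all of step 1 and all of step 2 and value of joint nose above 0.009 m and contact force between the fingers and gun above 2 N and contact force between gun and bearing above 5 N); the arm keeps its last pose, push and grip.
It fails at once if the gun is rammed against the bearing or nipple (more than 60 N) (contact force between gun and bearing above 60 N).
It fails at once if the blue cap is disturbed (moved more than 15 mm) (distance of blue_cap from where it was at the start of the episode above 0.015 m).
It fails at once if another thing on the bench is knocked aside (moved more than 40 mm) (distance of any of finish_can, glue, tape, sanding_block, screwdriver, offcut from where it was at the start of the episode above 0.04 m).
It also fails if it takes over 64 s, if anything falls off the work surface, if the arm or the gripper's body presses on something with over 40 N, if the wrist force passes 120 N, or if a joint passes its speed limit or range.

## Working session

There is one attempt and no reset: what is moved stays moved. The work goes in short steps, Python scripts to look and compute and a tool call to move; the robot and the scene stay as the last step left them, time stands still between calls to the robot, and variables do not carry over. Pictures are saved under pics/ and viewed, and the job is handed in when it is done.

Besides the shell and the picture viewer there is one more tool, called after "Call:" by a JSON object that holds its "op" and its "data". drive_tool: Moves the arm, as the interface text tells. Its arguments: {"type":"object","properties":{"deltas":{"type":"string"}},"required":["deltas"]}

```bash
mkdir -p pics; cat > h.py <<'E'
import numpy as np, cv2
from cell import ctrl, imaging, models
def shot(name,tag):
    p=imaging.get_image(name); cv2.imwrite(f'pics/{tag}.png',cv2.cvtColor(p['color'],cv2.COLOR_RGB2BGR)); np.savez(f'pics/{tag}.npz',**{k:np.array(v) for k,v in p.items()}); return p
def f_of(p): return 192/np.tan(np.radians(p['vfov'])/2)
def ray(p,u,v,fish=False):
    f=f_of(p); x=(u-p['cx'])/f; y=(v-p['cy'])/f
    if fish:
        r=np.hypot(x,y); s=np.sin(r)/r if r>1e-9 else 1; return np.array([x*s,y*s,np.cos(r)])
    return np.array([x,y,1.])
def cloud(p):
    f=f_of(p); v,u=np.mgrid[:384,:512]; z=np.array(p['range_z'],float)
    P=np.stack([(u-p['cx'])/f*z,(v-p['cy'])/f*z,z,np.ones_like(z)],-1)
    return (P@np.array(p['extrinsics']).T)[...,:3]
def planehit(p,u,v,h,fish=False):
    E=np.array(p['extrinsics']); d=E[:3,:3]@ray(p,u,v,fish); o=E[:3,3]; return o+d*(h-o[2])/d[2]
E
python3 - <<'E'
from h import *
s=ctrl.read_state(); print({k:np.round(v,3).tolist() for k,v in s.items()}); print(ctrl.grip_point_offset)
for n in ['scene','top','wrist']:
    p=shot(n,n+'0'); print(n,p['vfov'],p['cx'],p['cy'],np.round(p['extrinsics'],3).tolist())
    for t in ['bearing','nipple','red_cap','blue_cap','red_slot_floor','blue_slot','yellow_slot','stand','gun','coupler_socket']:
        for kind,fn in (('spot',models.spot_in),('lm',models.landmark_of)):
            try: r=fn(p,t)
            except Exception as e: r=[]; print(t,kind,e)
            print(t,kind,[(np.round(a['point']).tolist(),round(a['score'],2)) for a in r[:3]])
E
```

```text
{'clock': 0.0, 'qpos': [1.083, 0.629, 0.038, 1.518, -0.027, 0.996, -0.02], 'qd': [0.0, -0.0, -0.0, 0.001, 0.002, 0.001, 0.001], 'tau': [0.001, -56.34, 1.226, -19.345, 0.011, 0.011, -0.0], 'eef_pos': [265.865, -592.464, 230.384], 'tool_rot': [-3.14, 0.0, 0.422], 'force': [-0.687, -0.421, 0.106], 'torque': [0.012, 0.023, -0.033], 'width': 85.437}
18.700000000000003
scene 57.439333771183954 256.0961949905578 191.54722304132486 [[0.334, 0.716, -0.613, 1252.878], [0.943, -0.255, 0.215, -324.231], [-0.003, -0.649, -0.761, 877.176], [0.0, 0.0, 0.0, 1.0]]
bearing spot [([289.0, 205.0], 0.71)]
bearing lm [([288.0, 205.0], 0.9), ([204.0, 221.0], 0.75), ([134.0, 202.0], 0.43)]
nipple spot [([288.0, 183.0], 0.56)]
nipple lm [([290.0, 171.0], 0.38)]
red_cap spot [([289.0, 173.0], 0.67), ([287.0, 201.0], 0.5)]
red_cap lm [([292.0, 178.0], 0.52)]
blue_cap spot [([203.0, 217.0], 0.58)]
blue_cap lm [([203.0, 222.0], 0.68), ([287.0, 171.0], 0.32)]
red_slot_floor spot [([319.0, 248.0], 0.69), ([199.0, 200.0], 0.56)]
red_slot_floor lm []
blue_slot spot []
blue_slot lm [([208.0, 222.0], 0.52)]
yellow_slo
[... 1390 characters left out ...]
], 0.73), ([118.0, 236.0], 0.71), ([110.0, 269.0], 0.66)]
coupler_socket spot []
coupler_socket lm [([116.0, 267.0], 0.6), ([307.0, 261.0], 0.56)]
wrist 65.70646984690485 254.56417122546316 196.01004273766878 [[0.409, -0.864, -0.293, 341.716], [-0.913, -0.387, -0.132, -559.844], [0.001, 0.322, -0.947, 374.946], [0.0, 0.0, 0.0, 1.0]]
bearing spot []
bearing lm []
nipple spot []
nipple lm []
red_cap spot []
red_cap lm []
blue_cap spot []
blue_cap lm []
red_slot_floor spot []
red_slot_floor lm []
blue_slot spot [([84.0, 2.0], 0.16)]
blue_slot lm []
yellow_slot spot [([83.0, 1.0], 0.63)]
yellow_slot lm []
stand spot []
stand lm []
gun spot []
gun lm []
coupler_socket spot []
coupler_socket lm []
```

View pics/scene0.png

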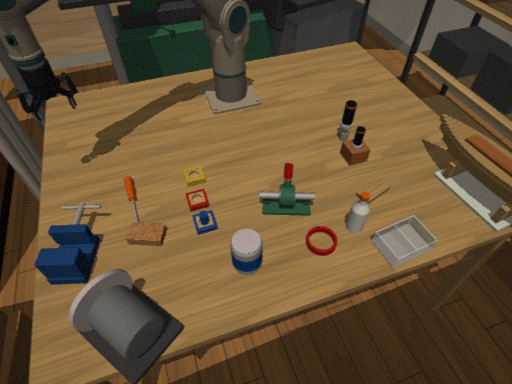

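View pics/top0.png

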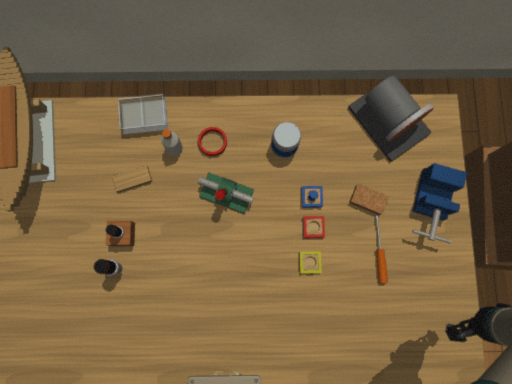

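```bash
python3 - <<'E'
import cv2,numpy as np
s=cv2.imread('pics/scene0.png');t=cv2.imread('pics/top0.png')
a=cv2.resize(s[90:270,180:380],None,fx=4,fy=3,interpolation=cv2.INTER_CUBIC)
cv2.imwrite('pics/c1.png',cv2.resize(s[80:230,180:380],(800,600),interpolation=cv2.INTER_CUBIC))
cv2.imwrite('pics/c2.png',cv2.resize(t[130:290,85:245],(600,600),interpolation=cv2.INTER_CUBIC))
E
```

```text
(no output)
```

View pics/c1.png

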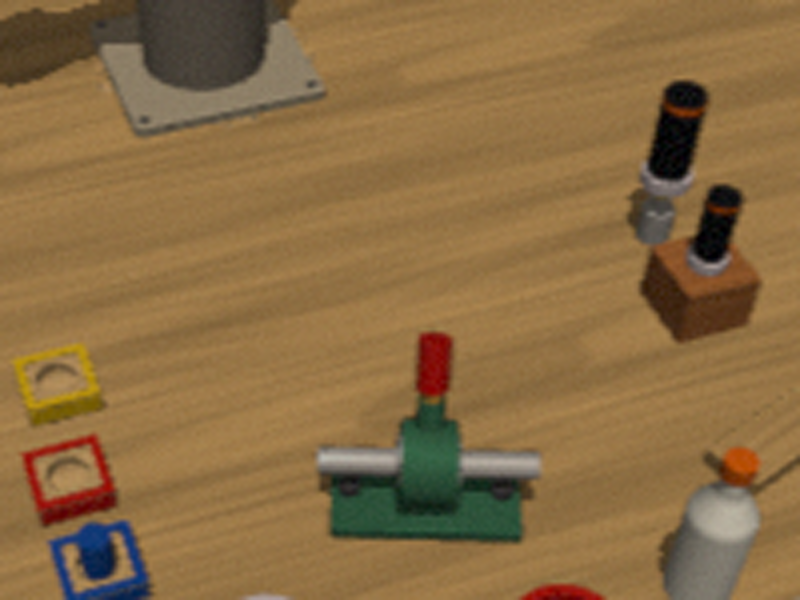

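View pics/c2.png

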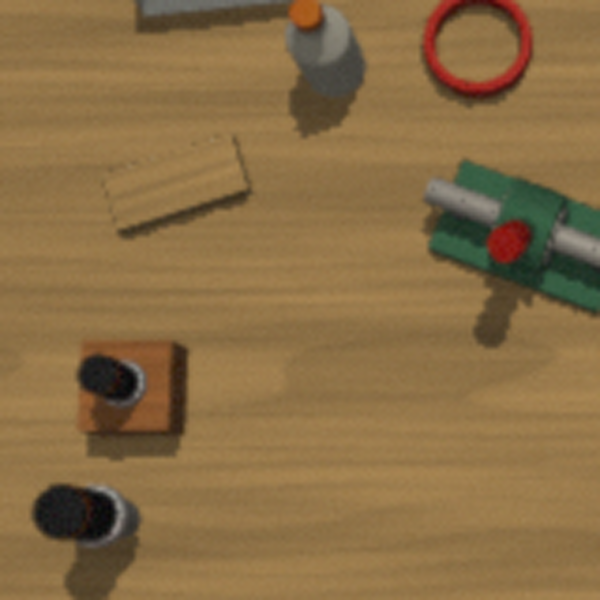

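The guns are at scene (348,118) / top (109,268), standing free and larger, and at scene (357,140) / top (115,232), in the wooden stand and smaller. The one in the stand is meant; the crops confirm it. The red cap is on the bearing at top (221,195), and the red slot, empty, is the middle one at top (314,228). Measuring next.

```bash
python3 - <<'E'
from h import *
def L(t): 
    d=np.load(f'pics/{t}.npz'); return {k:d[k] for k in d.files}
for t in ['top0','scene0']:
    p=L(t); C=cloud(p).reshape(-1,3); hsv=cv2.cvtColor(p['color'],cv2.COLOR_RGB2HSV).reshape(-1,3).astype(int); 
    H,S,V=hsv.T
    def rep(n,m,ctr,r):
        m=m&(np.hypot(C[:,0]-ctr[0],C[:,1]-ctr[1])<r)&(C[:,2]>-10)
        q=C[m]; 
        if len(q)<3: print(n,len(q)); return q
        print(t,n,len(q),'med',np.median(q,0).round(1),'min',np.percentile(q,3,0).round(1),'max',np.percentile(q,97,0).round(1)); return q
    bc=planehit(p,*((225,193) if t=='top0' else (289,200)),40)
    print('bc',bc)
    red=(S>150)&((H<8)|(H>172))&(V>50)
    q=rep('cap',red,bc,90)
    q=q[q[:,2]>95]
    c=q.mean(0); u,s,vt=np.linalg.svd(q-c); print(' cap c',c.round(1),vt[0].round(3),s.round(1))
    g=rep('green',(H>50)&(H<90)&(S>80),bc,130)
    b=g[(g[:,2]>8)&(g[:,2]<20)]
    rect=cv2.minAreaRect(b[:,:2].astype(np.float32)); print(' base rect',rect, np.median(b[:,2]))
    gg=rep('shaft',(S<60)&(C[:,2]>35)&(C[:,2]<70),bc,110)
    if len(gg)>5:
        c=gg.mean(0);u,s,vt=np.linalg.svd(gg[:,:2]-c[:2]);print(' shaft',c,vt[0],np.degrees(np.arctan2(vt[0][1],vt[0][0])))
    for n,px in (('red',(314,228)),('blue',(312,197)),('yellow',(311,262))) if t=='top0' else (('red',(197,200)),('blue',(205,222)),('yellow',(195,177))):
        o=planehit(p,*px,20)
        mk={'red':red,'blue':(H>105)&(H<130)&(S>120),'yellow':(H>22)&(H<35)&(S>150)}[n]
        q=rep(n,mk,o,50); q=q[(q[:,2]>14)&(q[:,2]<26)]; print('   rect',cv2.minAreaRect(q[:,:2].astype(np.float32)),np.median(q[:,2]))
    o=planehit(p,*((120,233) if t=='top0' else (355,152)),55)
    m=(np.hypot(C[:,0]-o[0],C[:,1]-o[1])<60)&(C[:,2]>48)&(C[:,2]<62)&(S>80); q=C[m]; print('stand',o,len(q),cv2.minAreaRect(q[:,:2].astype(np.float32)),np.median(q[:,2]))
    m=(np.hypot(C[:,0]-o[0],C[:,1]-o[1])<60)&(C[:,2]>75)&(V<60); q=C[m]; print('gun',len(q),q.mean(0),q.min(0),q.max(0))
    m=m&(C[:,2]>124); q=C[m]; print('guntop',len(q),q.mean(0),q.min(0),q.max(0))
E
```

```text
bc [622.4395196   -4.89141541  40.        ]
top0 cap 94 med [599.    3.9 144.1] min [585.9  -8.5 118.4] max [617.2  17.4 151.2]
 cap c [600.    3.8 141.4] [-0.533  0.413  0.738] [118.   64.2  55.6]
top0 green 687 med [628.2 -12.7  13.9] min [578.8 -73.5   7.6] max [678.4  62.7  82. ]
 base rect ((629.7889404296875, -6.981285095214844), (146.1110076904297, 77.25572204589844), 68.55598449707031) 12.525789342457756
top0 shaft 315 med [623.3 -29.   55.5] min [595.5 -80.6  46.8] max [661.9  67.9  66.9]
 shaft [627.29892489  -9.49459243  55.35144288] [-0.36834774 -0.92968809] -111.61375417148197
top0 red 216 med [ 519.8 -268.3   19.5] min [ 490.7 -298.8   12.2] max [ 553.9 -238.4   25.8]
   rect ((522.3990478515625, -267.54010009765625), (62.829872131347656, 63.71794891357422), 89.26856231689453) 19.714784078011917
top0 blue 182 med [ 609.4 -265.1   20.7] min [ 584.3 -294.7   14.5] max [ 645.  -237.2   54.5]
   rect ((614.554931640625, -266.76763916015625), (62.08115768432617, 59.044189453125), 2.405693292617798) 19.029405927105927
top0 yellow 252 med [ 413.1 -253.8   19. ] min [ 385.4 -28
[... 1638 characters left out ...]
.46427154541016) 21.22440539465879
scene0 yellow 114 med [ 445.  -255.8   20.2] min [ 390.8 -282.8    7. ] max [ 451.7 -226.2   24.4]
   rect ((420.5823059082031, -254.37176513671875), (63.68088150024414, 58.420066833496094), 0.7253679037094116) 21.028923132855027
stand [536.44692543 284.72828212  55.        ] 212 ((511.8604736328125, 305.1156921386719), (70.05599212646484, 71.99462127685547), 0.029506312683224678) 55.61381337750936
gun 126 [515.57815025 298.51191482 108.26358514] [498.62311315 288.93973034  75.1542801 ] [525.78633206 315.49289697 135.21250271]
guntop 38 [511.8022766  301.8104314  130.49228635] [499.7471416  290.35464668 124.86855658] [524.95071781 315.49289697 135.21250271]
```

```bash
cat >> h.py <<'E'
from scipy.spatial.transform import Rotation as Ro
def delta(target,yawdeg=None):
    s=ctrl.read_state(); R=Ro.from_euler('xyz',s['tool_rot']).as_matrix()
    d=R.T@(np.array(target)-s['eef_pos'])/1000
    t=0
    if yawdeg is not None: t=-(((yawdeg-np.degrees(s['tool_rot'][2]))+180)%360-180)
    print('pos',np.round(s['eef_pos'],1),'rot',np.round(s['tool_rot'],3),'delta',d.round(4),'turn',round(t,2),'F',np.round(s['force'],1),'w',s['width'],'t',s['clock'])
E
python3 -c "
from h import *
delta([598,5,250],158.4)"
```

```text
pos [ 266.1 -593.   231.3] rot [-3.142 -0.     0.422] delta [ 0.5476 -0.4098 -0.0187] turn -134.24 F [ 0.2 -0.1  0.6] w 85.35935227197278 t 3.15
```

Call:
{"op": "drive_tool", "data": {"deltas": "0.548 -0.41 -0.019 -134.2 0.085; 0.548 -0.41 -0.019 -134.2 0.085; 0.548 -0.41 -0.019 -134.2 0.085; 0.548 -0.41 -0.019 -134.2 0.085; 0.548 -0.41 -0.019 -134.2 0.085; 0.548 -0.41 -0.019 -134.2 0.085; 0.548 -0.41 -0.019 -134.2 0.085; 0.548 -0.41 -0.019 -134.2 0.085; 0.548 -0.41 -0.019 -134.2 0.085; 0.548 -0.41 -0.019 -134.2 0.085; 0.548 -0.41 -0.019 -134.2 0.085; 0.548 -0.41 -0.019 -134.2 0.085"}}

```text
clock: 4.65
eef_pos: [600.0, 12.5, 250.9]
tool_rot: [3.136, 0.0, 2.686]
force: [-1.0, -1.6, 0.0]
width: 85.0
```

```bash
python3 - <<'E'
from h import *
delta([598,5,250],158.4)
p=shot('wrist','w1')
for t in ['nipple','red_cap']:
    for fn in (models.spot_in,models.landmark_of):
        print(t,[(np.round(a['point'],1).tolist(),round(a['score'],2)) for a in fn(p,t)[:2]])
print(np.round(p['extrinsics'],3).tolist())
E
```

```text
pos [600.   12.5 250.9] rot [3.136 0.    2.686] delta [-0.0015 -0.0076  0.0009] turn -4.48 F [-1.  -1.6  0. ] w 84.99732037027577 t 4.65
nipple []
nipple []
red_cap [([247.0, 193.7], 0.84), ([40.3, 274.7], 0.73)]
red_cap [([248.1, 197.7], 0.65)]
[[0.44, 0.85, 0.289, 525.917], [0.898, -0.418, -0.138, 47.565], [0.004, 0.32, -0.947, 394.534], [0.0, 0.0, 0.0, 1.0]]
```

View pics/w1.png

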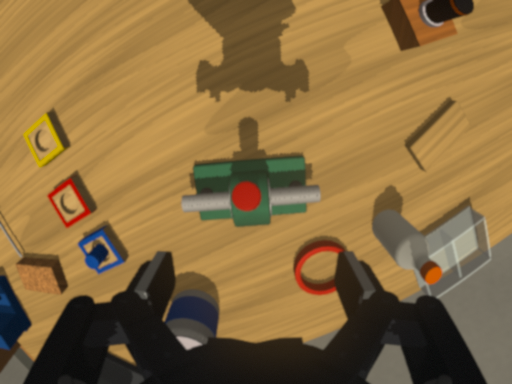

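```bash
cat >> h.py <<'E'
def fcloud(p):
    f=f_of(p); v,u=np.mgrid[:384,:512]; z=np.array(p['range_z'],float)
    x=(u-p['cx'])/f;y=(v-p['cy'])/f;r=np.hypot(x,y)+1e-9
    k=np.tan(np.minimum(r,1.5))/r
    P=np.stack([x*k*z,y*k*z,z,np.ones_like(z)],-1)
    return (P@np.array(p['extrinsics']).T)[...,:3]
def load(t):
    d=np.load(f'pics/{t}.npz'); return {k:d[k] for k in d.files}
E
python3 - <<'E'
from h import *
p=load('w1'); C=fcloud(p); hsv=cv2.cvtColor(p['color'],cv2.COLOR_RGB2HSV).astype(int); H,S,V=np.moveaxis(hsv,-1,0)
vv,uu=np.mgrid[:384,:512]
red=(S>150)&((H<8)|(H>172))&(V>50)&(abs(uu-247)<25)&(abs(vv-196)<25)
print(red.sum(), uu[red].mean(),vv[red].mean(), uu[red].min(),uu[red].max(),vv[red].min(),vv[red].max())
q=C[red]; print(np.median(q,0),q.min(0),q.max(0))
t=q[q[:,2]>np.percentile(q[:,2],60)]
(c,r)=cv2.minEnclosingCircle(np.argwhere(red)[:,::-1].astype(np.float32)); print(c,r)
for h in (125,147.5): print(h,planehit(p,c[0],c[1],h,True))
sh=(S<60)&(C[...,2]>40)&(C[...,2]<70)&(abs(vv-198)<25)&(uu>170)&(uu<330)
q=C[sh];c=q.mean(0);u,s,vt=np.linalg.svd(q[:,:2]-c[:2]);print('shaft',len(q),c,vt[0],np.degrees(np.arctan2(vt[0][1],vt[0][0])))
g=(H>50)&(H<90)&(S>80)&(C[...,2]>9)&(C[...,2]<19); b=C[g]; print(cv2.minAreaRect(b[:,:2].astype(np.float32)),np.median(b[:,2]))
n=np.array(vt[0])
# extents along shaft
a=(q[:,:2]@n); print(np.percentile(a,[0.5,99.5])); m=(np.percentile(a,0.5)+np.percentile(a,99.5))/2; 
top=q[q[:,2]>np.percentile(q[:,2],80)]; print('top line',top.mean(0), 'mid along', m, 'perp', (top[:,:2]@[n[1],-n[0]]).mean(), 'center', m*n+ (top[:,:2]@[n[1],-n[0]]).mean()*np.array([n[1],-n[0]]))
E
```

```text
673 246.0222882615156 195.70133729569093 232 260 181 210
[597.60534718   5.07315263 148.2603584 ] [525.91731823 -12.48708024  66.96537968] [613.83246582  47.56532585 394.53358569]
(246.19317626953125, 195.5795440673828) 14.691179275512695
125 [604.18633359   1.40099508 125.        ]
147.5 [597.65262893   5.25467973 147.5       ]
shaft 1573 [629.23516953  -6.28737034  57.38653673] [0.36615917 0.93055223] 68.52106245791795
((629.9757080078125, -8.70513916015625), (145.5520782470703, 77.06305694580078), 68.303955078125) 15.000728914637875
[140.34445369 306.24475014]
top line [629.06281342  -9.71491172  60.75553671] mid along 223.2946019178031 perp 588.9330106033931 center [629.79429542  -7.85593272]
```

```bash
python3 -c "
from h import *
delta([600.5,4,115],158.4)"
```

```text
pos [598.    4.  250.2] rot [-3.141 -0.     2.667] delta [-0.0022  0.0013  0.1352] turn -5.61 F [0.2 0.9 0.3] w 85.07399299690708 t 4.9
```

Call:
{"op": "drive_tool", "data": {"deltas": "-0.002 0.001 0.05 -5.6 0.085; -0.002 0.001 0.09 -5.6 0.085; -0.002 0.001 0.12 -5.6 0.085; -0.002 0.001 0.135 -5.6 0.085; -0.002 0.001 0.135 -5.6 0.085; -0.002 0.001 0.135 -5.6 0.085"}}

```text
clock: 5.65
eef_pos: [601.5, 5.4, 116.7]
tool_rot: [3.141, 0.002, 2.769]
force: [0.5, 0.4, 0.4]
width: 85.1
```

```bash
python3 -c "
from h import *
delta([600.5,4,115],158.4)
p=shot('wrist','w2')"
```

```text
pos [601.5   5.4 116.7] rot [3.141e+00 2.000e-03 2.769e+00] delta [ 0.0004 -0.0016  0.0017] turn 0.23 F [0.5 0.4 0.4] w 85.09565193119634 t 5.65
```

View pics/w2.png

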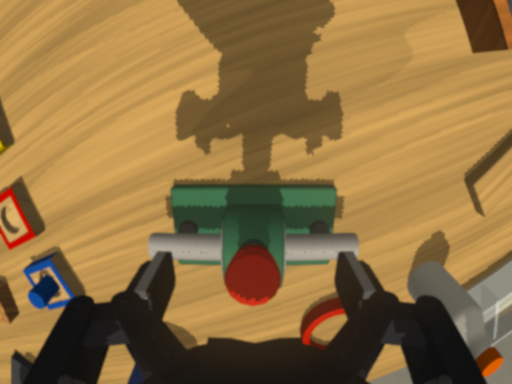

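The cap (252,275) sits midway between the fingertips (about 160 and 350), so I close on it.

Call:
{"op": "drive_tool", "data": {"deltas": "0 0 0 0 0.02; 0 0 0 0 0.02; 0 0 0 0 0.015; 0 0 0 0 0.015; 0 0 0 0 0.015; 0 0 0 0 0.015"}}

```text
clock: 6.45
eef_pos: [600.5, 5.4, 115.5]
tool_rot: [-3.142, 0.0, 2.77]
force: [-1.0, -0.9, 2.9]
width: 24.4
```

Call:
{"op": "drive_tool", "data": {"deltas": "0.002 0 -0.005 0 0.015; 0.004 0 -0.011 0 0.015; 0.007 0 -0.019 0 0.015; 0.01 0 -0.028 0 0.015; 0.014 0 -0.038 0 0.015; 0.017 0 -0.047 0 0.015; 0.017 0 -0.1 0 0.015; 0.017 0 -0.1 0 0.015"}}

```text
clock: 7.45
eef_pos: [587.3, 12.6, 219.6]
tool_rot: [3.138, 0.007, 2.77]
force: [0.5, -0.4, -1.2]
width: 24.2
```

```bash
python3 -c "
from h import *
p=shot('wrist','w3');p=shot('scene','s3')
cv2.imwrite('pics/s3c.png',cv2.resize(cv2.imread('pics/s3.png')[80:230,180:380],(800,600),interpolation=cv2.INTER_CUBIC))
delta([520,-267,150],158.4)"
```

```text
pos [584.7  11.4 216. ] rot [3.142e+00 1.000e-03 2.769e+00] delta [-0.0409 -0.2829  0.066 ] turn 0.27 F [ 0.6 -0.5 -0. ] w 24.69929700305028 t 7.55
```

View pics/w3.png

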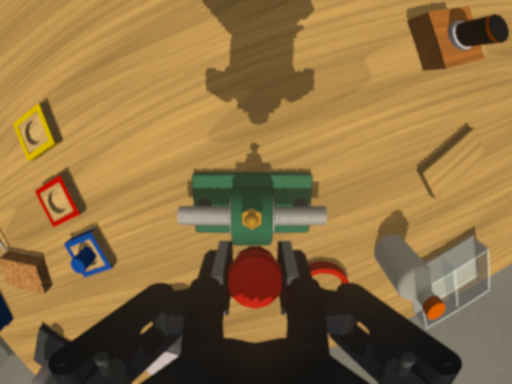

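View pics/s3c.png

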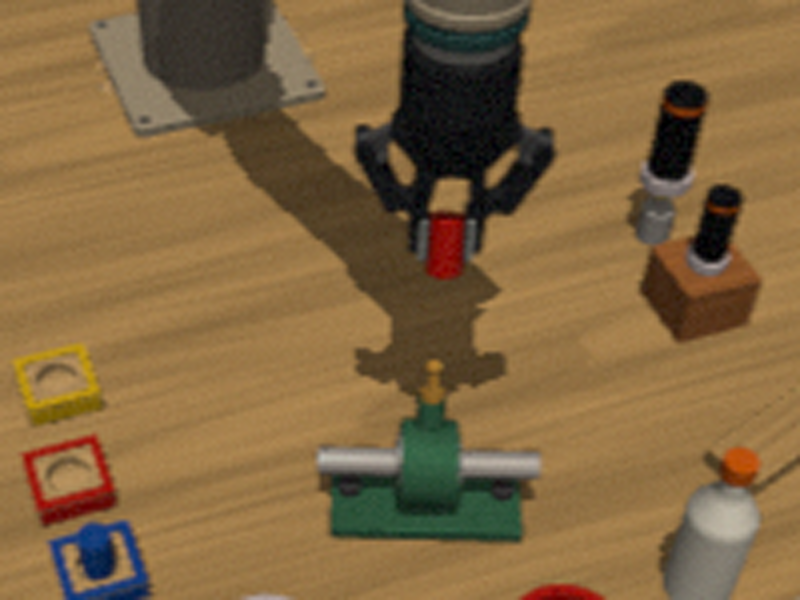

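The cap is held, tilted as it sat. The bare brass nipple shows at wrist (252,217). Moving over the red slot.

```bash
python3 -c "
from h import *
delta([514,-264.5,120],158.4)"
```

```text
pos [584.7  11.4 216. ] rot [3.142e+00 1.000e-03 2.769e+00] delta [-0.0344 -0.2827  0.096 ] turn 0.27 F [ 0.6 -0.5 -0. ] w 24.69929700305028 t 7.55
```

Call:
{"op": "drive_tool", "data": {"deltas": "-0.034 -0.283 0.05 0 0.015; -0.034 -0.283 0.05 0 0.015; -0.034 -0.283 0.05 0 0.015; -0.034 -0.283 0.05 0 0.015; -0.034 -0.283 0.096 0 0.015; -0.034 -0.283 0.096 0 0.015; -0.034 -0.283 0.096 0 0.015; -0.034 -0.283 0.096 0 0.015"}}

```text
clock: 8.55
eef_pos: [514.9, -262.6, 120.3]
tool_rot: [3.14, 0.002, 2.772]
force: [0.9, -0.1, -0.3]
width: 24.3
```

```bash
python3 - <<'E'
from h import *
p=shot('wrist','w4');q=shot('scene','s4')
print([(np.round(a['point'],1).tolist(),round(a['score'],2)) for a in models.landmark_of(p,'red_slot_floor')[:3]])
r=models.landmark_of(p,'red_slot_floor')
if r: print(planehit(p,*r[0]['point'],10,True))
print([(np.round(a['point'],1).tolist(),round(a['score'],2)) for a in models.landmark_of(q,'red_cap')[:3]])
cv2.imwrite('pics/s4c.png',cv2.resize(cv2.imread('pics/s4.png')[120:245,130:280],(720,600),interpolation=cv2.INTER_CUBIC))
delta([514,-264.5,24],158.4)
E
```

```text
[([249.0, 202.8], 0.89)]
[ 522.50847347 -271.77671709   10.        ]
[([355.8, 226.2], 0.72), ([196.1, 180.9], 0.5)]
pos [ 514.1 -263.9  120. ] rot [-3.141e+00  1.000e-03  2.771e+00] delta [-0.     -0.0006  0.096 ] turn 0.35 F [-0.2  0.   0.4] w 24.611988956784426 t 8.8
```

View pics/w4.png

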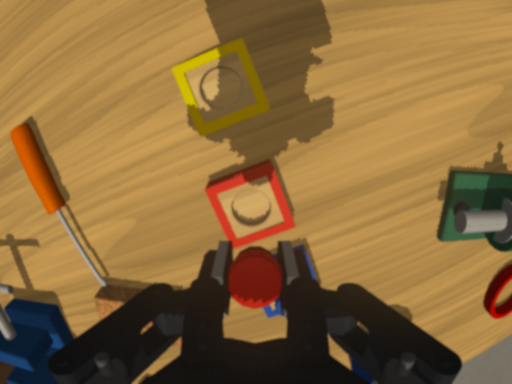

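View pics/s4c.png

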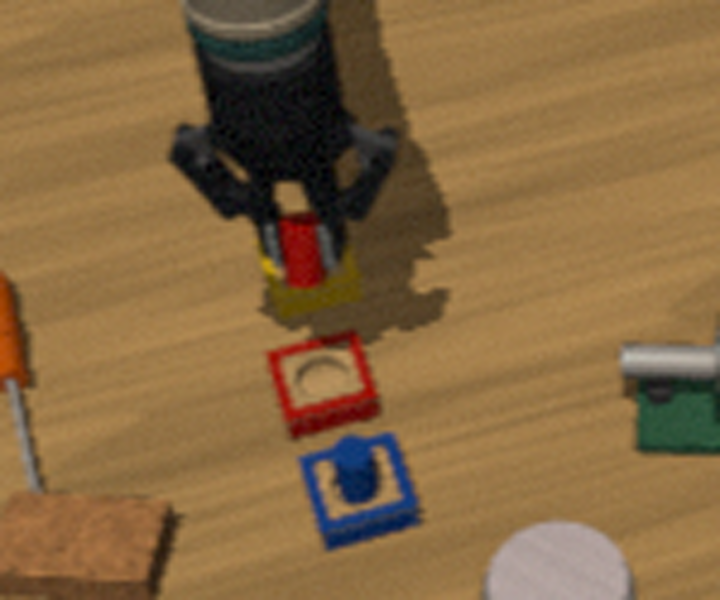

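```bash
python3 - <<'E'
from h import *
p=load('w4')
print(planehit(p,251.7,203.8,20,True),planehit(p,252,207,15,True))
C=fcloud(p); hsv=cv2.cvtColor(p['color'],cv2.COLOR_RGB2HSV).astype(int); H,S,V=np.moveaxis(hsv,-1,0)
vv,uu=np.mgrid[:384,:512]
m=(S>120)&((H<8)|(H>172))&(vv<246)&(vv>155)&(uu>195)&(uu<300)&(C[...,2]>16)&(C[...,2]<24)
q=C[m]; print(m.sum(),cv2.minAreaRect(q[:,:2].astype(np.float32)),np.median(q[:,2]))
# cap in scene
p=load('s4');C=cloud(p);hsv=cv2.cvtColor(p['color'],cv2.COLOR_RGB2HSV).astype(int); H,S,V=np.moveaxis(hsv,-1,0)
m=(S>150)&((H<8)|(H>172))&(C[...,2]>90)&(C[...,2]<180)&(np.hypot(C[...,0]-514,C[...,1]+265)<40)
q=C[m];print(m.sum(),q.mean(0),q.min(0),q.max(0));c=q.mean(0);print(np.linalg.svd(q-c)[2][0])
for lo,hi in((100,120),(120,135),(135,160)):
    k=q[(q[:,2]>lo)&(q[:,2]<hi)]; print(lo,len(k),k.mean(0) if len(k) else '')
k=q[q[:,2]<np.percentile(q[:,2],80)];c=k.mean(0);print(np.linalg.svd(k-c)[2][0])
E
```

```text
[ 520.89723158 -268.41039112   20.        ] [ 525.53704515 -269.98937233   15.        ]
2029 ((523.2070922851562, -270.29876708984375), (63.00535202026367, 61.67673873901367), 0.08925378322601318) 21.904026328508877
119 [ 525.39827405 -265.46346702  140.98576086] [ 504.18390951 -276.88344807  119.37966628] [ 537.2883329  -251.9776766   170.43875867]
[ 0.46354197 -0.13996425 -0.87495077]
100 2 [ 534.46965788 -268.62578094  119.47599384]
120 38 [ 531.60663563 -267.26921177  127.74640258]
135 78 [ 522.04695306 -264.67135274  147.6096346 ]
[ 0.53701746 -0.07431727 -0.84029113]
```

Call:
{"op": "drive_tool", "data": {"deltas": "0 0.001 0.05 0 0.015; 0 0.001 0.075 0 0.015; 0 0.001 0.086 0 0.015; 0 0.001 0.092 0 0.015; 0 0.001 0.095 0 0.015; 0 0.001 0.096 0 0.015; 0 0.001 0.096 0 0.015"}}

```text
clock: 9.68
eef_pos: [514.2, -263.7, 23.8]
tool_rot: [-3.142, 0.001, 2.769]
force: [0.2, 0.6, -0.6]
width: 24.3
```

```bash
python3 - <<'E'
from h import *
q=shot('scene','s5')
cv2.imwrite('pics/s5c.png',cv2.resize(cv2.imread('pics/s5.png')[150:250,150:250],(600,600),interpolation=cv2.INTER_CUBIC))
delta([514,-265.5,22],158.4)
E
```

```text
pos [ 514.1 -263.7   23.8] rot [-3.142e+00  1.000e-03  2.769e+00] delta [-0.0006 -0.0017  0.0018] turn 0.27 F [0.2 0.8 0.3] w 24.36857317930367 t 9.725
```

View pics/s5c.png

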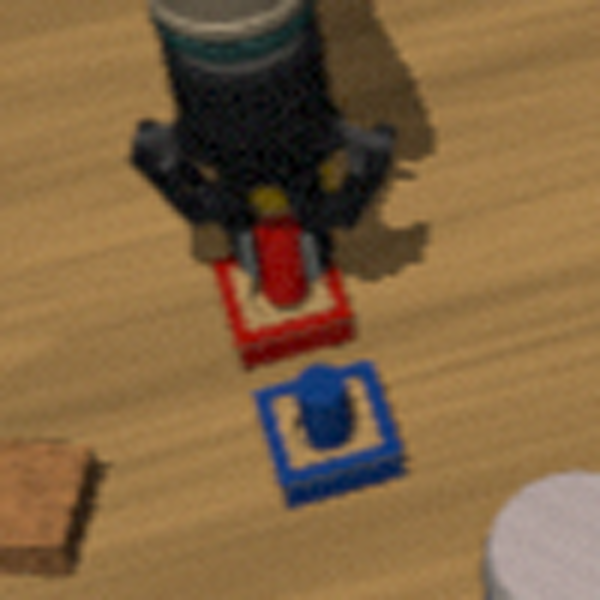

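Call:
{"op": "drive_tool", "data": {"deltas": "0 -0.002 0 0 0.015; 0 -0.002 0.001 0 0.015; 0 -0.002 0.002 0 0.015; 0 -0.002 0.002 0 0.015"}}

```text
clock: 10.22
eef_pos: [513.2, -265.7, 21.7]
tool_rot: [-3.141, 0.0, 2.769]
force: [-1.6, 0.1, 2.6]
width: 24.3
```

Call:
{"op": "drive_tool", "data": {"deltas": "0 0 0 0 0.03; 0 0 0 0 0.035; 0 0 0 0 0.045; 0 0 0 0 0.05; 0 0 0 0 0.05; 0 0 0 0 0.05"}}

```text
clock: 10.98
eef_pos: [513.1, -265.4, 21.3]
tool_rot: [3.142, 0.0, 2.77]
force: [0.6, 0.3, 0.3]
width: 50.1
```

```bash
python3 - <<'E'
from h import *
q=shot('scene','s6')
cv2.imwrite('pics/s6c.png',cv2.resize(cv2.imread('pics/s6.png')[150:250,150:250],(600,600),interpolation=cv2.INTER_CUBIC))
shot('wrist','w6')
delta([514,-265.5,22],158.4)
E
```

```text
pos [ 513.1 -265.4   21.3] rot [3.142 0.    2.77 ] delta [-0.0008  0.0002 -0.0007] turn 0.28 F [-0.5  0.  -0.7] w 49.60171834855403 t 11.075
```

View pics/s6c.png

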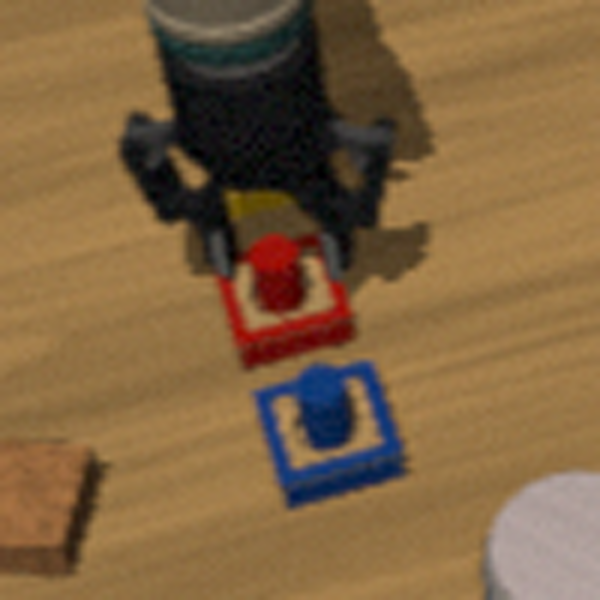

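View pics/w6.png

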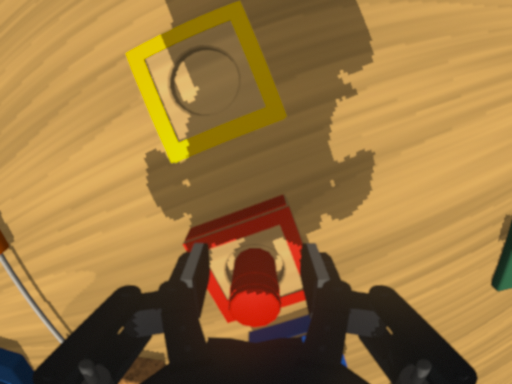

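```bash
python3 - <<'E'
from h import *
for t in ('top0','scene0'):
    p=load(t);C=cloud(p);V=p['color'].max(-1)
    m=(V<60)&(C[...,2]>60)&(C[...,0]<480)&(C[...,0]>380)&(C[...,1]>230)&(C[...,1]<380)
    q=C[m];print(t,m.sum(),q.min(0),q.max(0),np.median(q,0))
delta([509,304,230],158.4)
E
```

```text
top0 245 [388.91619265 297.52642445  82.33774329] [422.67183412 335.48652855 164.81393291] [406.47262356 307.92169991 156.51384335]
scene0 218 [389.77573252 297.77959778  80.90790838] [430.4000009  334.20727397 164.02427555] [420.34431973 308.00893813 126.9055431 ]
pos [ 513.1 -265.4   21.3] rot [3.142 0.    2.77 ] delta [ 0.2108  0.5289 -0.2087] turn 0.28 F [-0.5  0.  -0.7] w 49.60171834855403 t 11.075
```

Call:
{"op": "drive_tool", "data": {"deltas": "0 0 -0.05 0 0.06; 0 0 -0.11 0 0.06; 0 0 -0.17 0 0.085; 0.211 0.529 -0.209 0 0.085; 0.211 0.529 -0.209 0 0.085; 0.211 0.529 -0.209 0 0.085; 0.211 0.529 -0.209 0 0.085; 0.211 0.529 -0.209 0 0.085; 0.211 0.529 -0.209 0 0.085; 0.211 0.529 -0.209 0 0.085; 0.211 0.529 -0.209 0 0.085; 0.211 0.529 -0.209 0 0.085"}}

```text
clock: 12.58
eef_pos: [508.8, 297.6, 230.0]
tool_rot: [-3.141, 0.001, 2.769]
force: [1.5, 0.4, -0.5]
width: 85.0
```

Call:
{"op": "drive_tool", "data": {"deltas": "0 0 0 0 0.085; 0 0 0 0 0.085; 0 0 0 0 0.085"}}

```text
clock: 12.95
eef_pos: [509.4, 293.7, 229.4]
tool_rot: [-3.14, 0.0, 2.767]
force: [-0.5, -0.2, 0.5]
width: 84.6
```

```bash
python3 - <<'E'
from h import *
shot('wrist','w7');q=shot('scene','s7')
cv2.imwrite('pics/s7c.png',cv2.resize(cv2.imread('pics/s7.png')[150:250,150:300],(750,500),interpolation=cv2.INTER_CUBIC))
delta([509,304,230],158.4)
E
```

```text
pos [509.5 293.9 229.6] rot [-3.141  0.     2.767] delta [ 0.0041  0.0092 -0.0004] turn 0.13 F [ 0.9  0.1 -0.3] w 84.77313209950411 t 13.05
```

View pics/s7c.png

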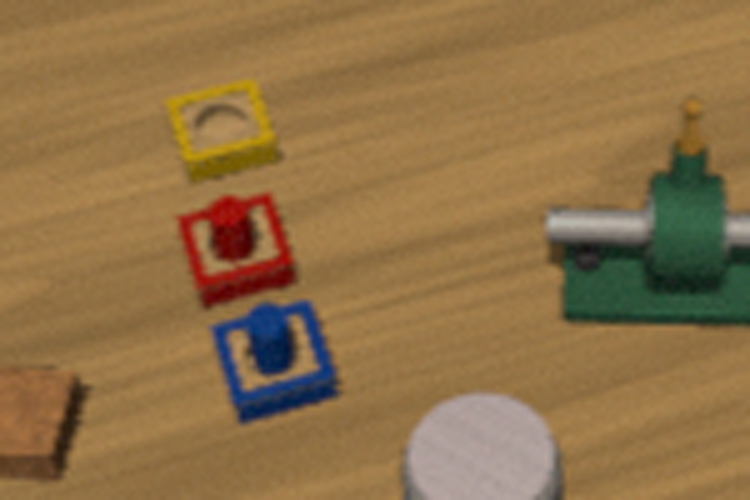

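View pics/w7.png

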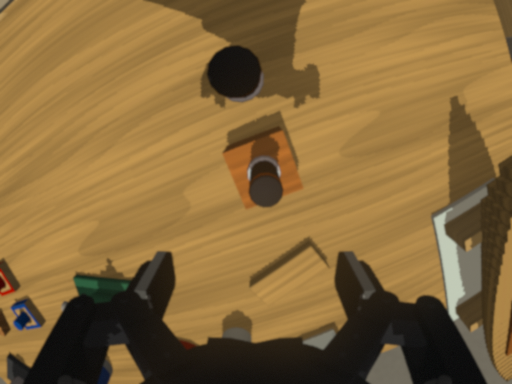

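Red cap stands upright in the red recess like the blue one. The gun is at wrist (266,190), in its stand; the big gun is at (235,73). Refining the gun's position.

```bash
python3 - <<'E'
from h import *
p=load('w7');C=fcloud(p);rgb=p['color'].astype(int);V=rgb.max(-1);hsv=cv2.cvtColor(p['color'],cv2.COLOR_RGB2HSV).astype(int);S=hsv[...,1]
vv,uu=np.mgrid[:384,:512];w=(abs(uu-265)<50)&(abs(vv-170)<60)
m=w&(C[...,2]>122)&(C[...,2]<138);q=C[m];print('top',m.sum(),q.mean(0),q.min(0),q.max(0),uu[m].mean(),vv[m].mean(),uu[m].min(),uu[m].max(),vv[m].min(),vv[m].max())
t=(np.argwhere(m)[:,::-1]).astype(np.float32);c,r=cv2.minEnclosingCircle(t);print(c,r,planehit(p,c[0],c[1],130,True))
(e)=cv2.fitEllipse(cv2.convexHull(t.astype(np.int32)));print(e)
m=w&(C[...,2]>50)&(C[...,2]<60);q=C[m];print('stand',m.sum(),cv2.minAreaRect(q[:,:2].astype(np.float32)),np.median(q[:,2]))
m=w&(C[...,2]>62)&(C[...,2]<70);q=C[m];print('collar',m.sum(),q.mean(0),q.min(0),q.max(0))
for h in (75,85,95,105,115):
    m=w&(abs(C[...,2]-h)<5);q=C[m];print(h,len(q),q.min(0),q.max(0))
p=load('s7');C=cloud(p)
E
```

```text
top 931 [507.35815924 303.3289119  130.61234049] [493.62408766 288.30891922 122.25374582] [522.59045264 317.94090602 133.25988816] 265.31471535982814 190.03329752953812 249 282 173 207
(265.3365478515625, 190.20191955566406) 17.497364044189453 [507.6447609  303.25246835 130.        ]
((265.3042907714844, 190.0023193359375), (34.15632247924805, 34.6175537109375), 54.495460510253906)
stand 2625 ((508.7406311035156, 302.85858154296875), (71.072265625, 71.36592102050781), 89.33241271972656) 56.01686441541568
collar 194 [499.22018483 305.07204619  67.45257423] [491.08379164 285.34016414  62.29755265] [516.86645052 320.64968356  69.68591795]
75 51 [493.96678996 291.02506125  70.23577081] [505.97981098 317.48158155  79.69585458]
85 59 [493.67548226 291.54897481  80.50655264] [506.08907643 317.59895825  89.81335433]
95 66 [493.87103913 288.77045872  90.22318088] [506.71036607 317.66814539  99.88777304]
105 70 [493.91340111 289.28767366 100.00704084] [508.64744225 317.629879   109.93186523]
115 79 [494.16179528 289.72809055 110.19906306] [506.1479462  317.5699259  119.85361571]
```

```bash
python3 -c "
from h import *
delta([508,303.2,81],158.4)"
```

```text
pos [509.5 293.9 229.6] rot [-3.141  0.     2.767] delta [0.0048 0.0082 0.1486] turn 0.13 F [ 0.9  0.1 -0.3] w 84.77313209950411 t 13.05
```

Call:
{"op": "drive_tool", "data": {"deltas": "0.005 0.008 0 0 0.085; 0.005 0.008 0.05 0 0.085; 0.005 0.008 0.1 0 0.085; 0.005 0.008 0.13 0 0.085; 0.005 0.008 0.148 0 0.085; 0.005 0.008 0.148 0 0.085; 0.005 0.008 0.148 0 0.085"}}

```text
clock: 13.92
eef_pos: [507.9, 305.9, 83.0]
tool_rot: [3.139, 0.001, 2.769]
force: [0.1, 0.4, 0.2]
width: 85.0
```

```bash
python3 - <<'E'
from h import *
shot('wrist','w8')
delta([508,303.2,81],158.4)
E
```

```text
pos [508.  305.9  83.2] rot [3.139e+00 1.000e-03 2.769e+00] delta [-0.001  -0.0025  0.0022] turn 0.27 F [-0.2 -0.4  0.2] w 84.75515223111803 t 13.975
```

View pics/w8.png

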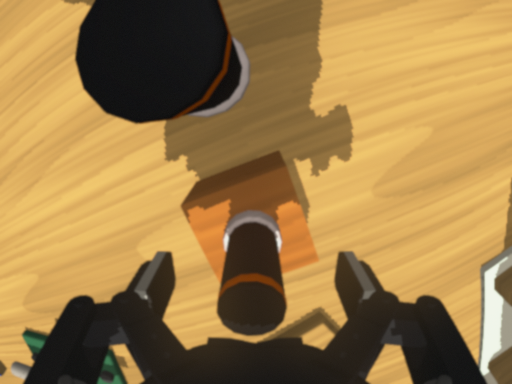

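Call:
{"op": "drive_tool", "data": {"deltas": "-0.001 -0.002 0.002 0 0.085; -0.001 -0.002 0.002 0 0.04; -0.001 -0.002 0.002 0 0.02; -0.001 -0.002 0.002 0 0.02; -0.001 -0.002 0.002 0 0.02; -0.001 -0.002 0.002 0 0.02; -0.001 -0.002 0.002 0 0.02"}}

```text
clock: 14.85
eef_pos: [507.8, 303.8, 80.2]
tool_rot: [3.14, 0.0, 2.77]
force: [1.3, 2.9, 2.4]
width: 28.8
```

```bash
python3 -c "
from h import *
delta([508,303.2,119],158.4)"
```

```text
pos [507.8 303.8  80.2] rot [3.14 0.   2.77] delta [-0.0004 -0.0004 -0.0388] turn 0.3 F [1.3 2.9 2.4] w 28.826068259372523 t 14.85
```

Gripped (28.8 mm, against a 30 mm barrel). I lift 38 mm so that about 10 mm of the coupler stays in the hole, then lean the gun against the hole's rim, because the tool itself cannot be tilted.

Call:
{"op": "drive_tool", "data": {"deltas": "0 0 -0.01 0 0.02; 0 0 -0.02 0 0.02; 0 0 -0.03 0 0.02; 0 0 -0.038 0 0.02; 0 0 -0.038 0 0.02; 0 0 -0.038 0 0.02"}}

```text
clock: 15.6
eef_pos: [507.3, 302.6, 117.9]
tool_rot: [-3.141, 0.0, 2.769]
force: [1.2, 1.6, -3.2]
width: 28.7
```

```bash
python3 -c "
from h import *
delta([508,303.2,119],158.4)
shot('scene','s9')
cv2.imwrite('pics/s9c.png',cv2.resize(cv2.imread('pics/s9.png')[80:180,300:420],(720,600),interpolation=cv2.INTER_CUBIC))
"
```

```text
pos [507.3 302.6 117.9] rot [-3.141  0.     2.769] delta [-0.0004  0.0008 -0.0011] turn 0.28 F [ 1.2  1.6 -3.2] w 28.733261193225275 t 15.6
```

View pics/s9c.png

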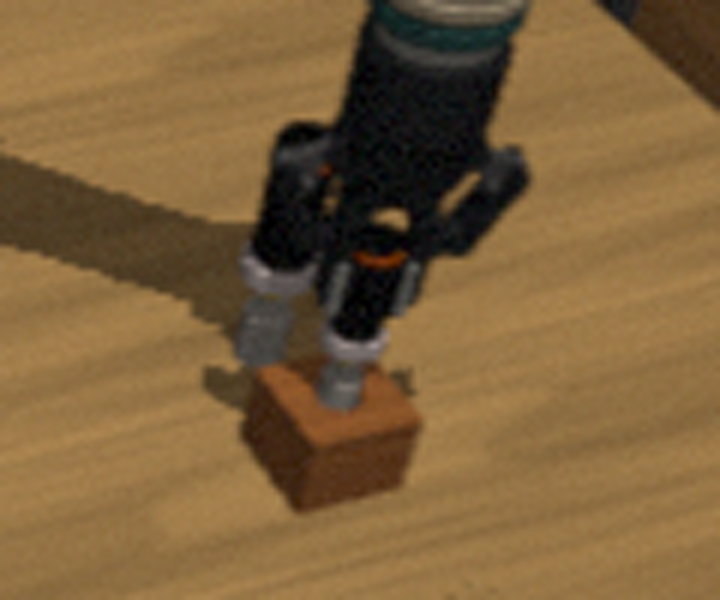

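Call:
{"op": "drive_tool", "data": {"deltas": "0.003 0 0 0 0.02; 0.006 0 0 0 0.02; 0.009 0 0 0 0.02; 0.012 0 0 0 0.02"}}

```text
clock: 16.15
eef_pos: [499.4, 306.4, 118.0]
tool_rot: [3.14, 0.005, 2.768]
force: [6.6, -0.2, -4.2]
width: 28.6
```

```bash
python3 -c "
from h import *
delta([508,303.2,119],158.4)
shot('wrist','w9')
"
```

```text
pos [499.4 306.4 118. ] rot [3.14  0.005 2.768] delta [-0.0092  0.0002 -0.0009] turn 0.22 F [ 6.6 -0.2 -4.2] w 28.645247283458833 t 16.15
```

View pics/w9.png

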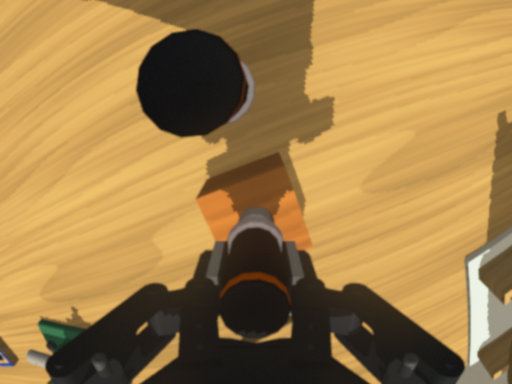

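Call:
{"op": "drive_tool", "data": {"deltas": "0.003 0 0 0 0.02; 0.006 0 0 0 0.02; 0.009 0 0 0 0.02; 0.012 0 0 0 0.02; 0.015 0 0.0005 0 0.02; 0.018 0 0.001 0 0.02; 0.02 0 0.001 0 0.02; 0.02 0 0.001 0 0.02"}}

```text
clock: 17.2
eef_pos: [482.7, 313.1, 117.5]
tool_rot: [3.139, 0.008, 2.768]
force: [10.8, -0.9, -4.3]
width: 28.7
```

```bash
python3 -c "
from h import *
delta([508,303.2,119],158.4)
shot('wrist','w10');shot('scene','s10')
cv2.imwrite('pics/s10c.png',cv2.resize(cv2.imread('pics/s10.png')[80:180,300:420],(720,600),interpolation=cv2.INTER_CUBIC))
"
```

```text
pos [482.7 313.1 117.5] rot [3.139 0.008 2.768] delta [-0.0272  0.     -0.0013] turn 0.19 F [10.8 -0.9 -4.3] w 28.684110896917243 t 17.2
```

View pics/w10.png

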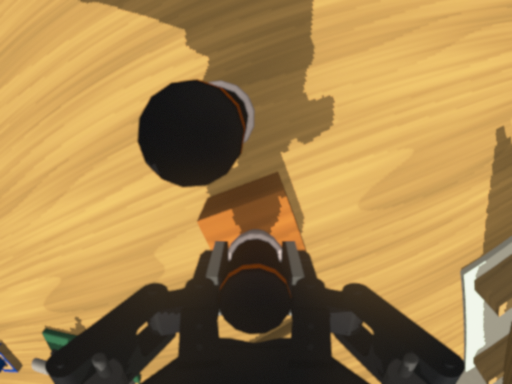

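View pics/s10c.png

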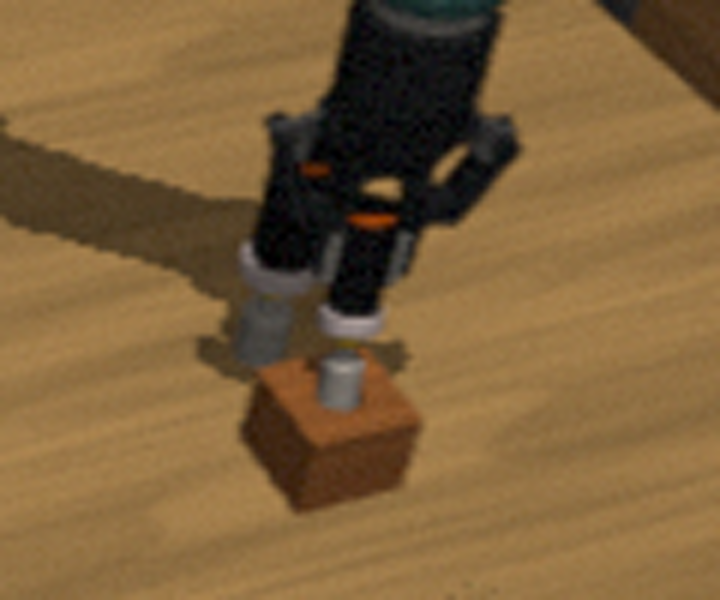

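Call:
{"op": "drive_tool", "data": {"deltas": "0.002 0 0 0 0.02; 0.004 0 0 0 0.02; 0.006 0 0.001 0 0.02; 0.006 0 0.001 0 0.02"}}

```text
clock: 17.8
eef_pos: [476.5, 315.5, 116.8]
tool_rot: [3.139, 0.007, 2.768]
force: [8.4, -0.8, -1.1]
width: 28.8
```

Call:
{"op": "drive_tool", "data": {"deltas": "-0.001 0 -0.003 0 0.02; 0 0 -0.01 0 0.02; 0.003 0 -0.02 0 0.02; 0.003 0 -0.05 0 0.02; 0.003 0 -0.09 0 0.02; 0.003 0 -0.12 0 0.02; 0.003 0 -0.12 0 0.02; 0.003 0 -0.12 0 0.02"}}

```text
clock: 18.8
eef_pos: [467.9, 316.7, 234.3]
tool_rot: [-3.138, -0.002, 2.77]
force: [-0.0, -1.0, -4.6]
width: 28.6
```

```bash
python3 -c "
from h import *
delta([508,303.2,119],158.4)
shot('wrist','w11');shot('scene','s11');shot('top','t11')
cv2.imwrite('pics/s11c.png',cv2.resize(cv2.imread('pics/s11.png')[40:180,290:430],(600,600),interpolation=cv2.INTER_CUBIC))
"
```

```text
pos [467.9 316.7 234.3] rot [-3.138e+00 -2.000e-03  2.770e+00] delta [-0.0425  0.0024  0.1152] turn 0.3 F [-0.  -1.  -4.6] w 28.63450001334354 t 18.8
```

View pics/w11.png

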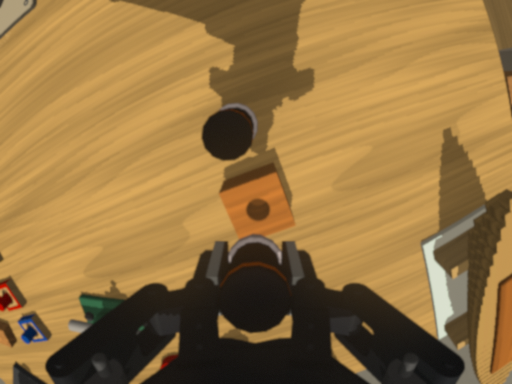

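View pics/s11c.png

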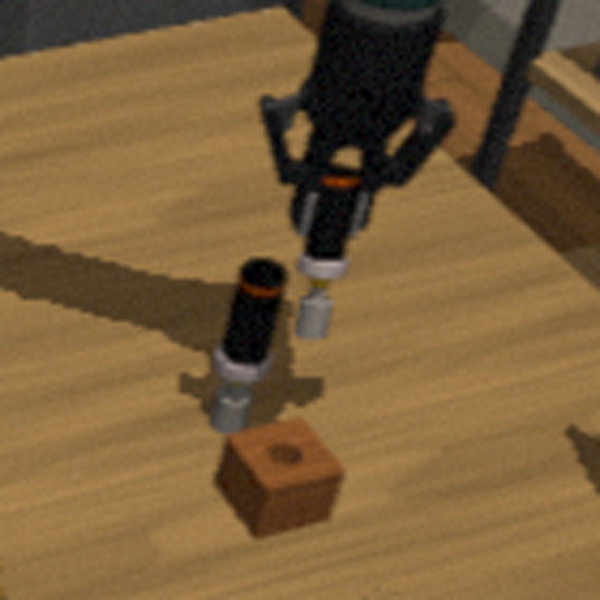

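```bash
cat > tilt.py <<'E'
from h import *
import sys
def tilt(tw,ts,tcp,yaw):
    tx=np.array([np.cos(yaw),np.sin(yaw),0]);ty=np.array([np.sin(yaw),-np.cos(yaw),0])
    p=load(tw);C=fcloud(p);V=p['color'].max(-1);vv,uu=np.mgrid[:384,:512]
    m=(abs(uu-254)<28)&(abs(vv-298)<28)&(V<70)
    q=C[m];g=np.array(tcp)+[0,0,18.7]
    q=q[(np.linalg.norm(q-g,axis=1)<60)]
    # plane ransac
    best=None;rng=np.random.default_rng(0)
    for _ in range(400):
        a=q[rng.choice(len(q),3,False)];n=np.cross(a[1]-a[0],a[2]-a[0]);L=np.linalg.norm(n)
        if L<20: continue
        n/=L;d=abs((q-a[0])@n)<1.2
        if best is None or d.sum()>best.sum(): best=d
    k=q[best];c=k.mean(0);n=np.linalg.svd(k-c)[2][2];n*=np.sign(n[2])
    print('topdisc',len(q),best.sum(),'c-g along tx,ty,z',((c-g)@tx).round(1),((c-g)@ty).round(1),(c-g)[2].round(1),'tilt x',np.arctan2(n@tx,n[2]).round(3),'y',np.arctan2(n@ty,n[2]).round(3))
    p=load(ts);C=cloud(p).reshape(-1,3);col=p['color'].reshape(-1,3).astype(int)
    r=(C-g)
    a,b,z=r@tx,r@ty,r[:,2]
    m=(abs(b)<22)&(abs(a)<60)&(z>-110)&(z<32)
    out=[]
    for lo in range(-110,32,6):
        s=m&(z>=lo)&(z<lo+6)
        if s.sum()>3: out.append((lo+3,s.sum(),np.median(a[s]).round(1),np.median(b[s]).round(1),b[s].min().round(1),b[s].max().round(1)))
    for o in out: print(*o)
if __name__=='__main__':
    tilt(sys.argv[1],sys.argv[2],eval(sys.argv[3]),float(sys.argv[4]))
E
python3 tilt.py w11 s11 "[467.9,316.7,234.3]" 2.77
```

```text
topdisc 2953 2728 c-g along tx,ty,z 6.9 -0.7 30.3 tilt x 0.323 y 0.005
-107 8 38.4 -14.1 -20.1 -1.8
-101 7 39.9 -14.5 -22.0 -5.0
-95 14 43.1 -10.5 -20.1 0.3
-89 15 48.8 -13.4 -21.6 -4.7
-83 9 -37.2 -5.4 -10.5 12.8
-77 12 -39.5 0.6 -10.5 10.6
-71 16 -39.2 -1.1 -8.9 9.3
-65 16 -34.7 -3.3 -10.4 11.4
-59 16 -31.8 -1.4 -7.5 11.2
-53 10 -28.9 0.2 -3.9 7.1
-47 7 -26.0 -0.3 -4.2 5.9
-41 4 -24.4 -0.2 -4.6 4.8
-35 13 -28.6 -7.8 -15.9 11.0
-29 24 -28.5 -2.8 -15.3 17.8
-23 28 -23.7 -1.1 -14.5 16.7
-17 19 -23.3 -1.8 -19.5 18.9
-11 26 -19.4 -7.2 -19.8 20.6
-5 29 -17.2 2.3 -20.5 20.4
1 29 -14.5 -2.2 -20.7 21.5
7 28 -13.5 -4.0 -21.8 19.7
13 26 -11.3 1.9 -21.0 21.1
19 31 -11.4 -2.0 -21.1 20.3
25 31 -9.9 1.1 -21.5 20.8
31 27 -5.2 7.2 -21.9 19.7
```

```bash
python3 - <<'E'
from h import *
for t,fish in (('w3',True),('s7',False),('s3',False),('s11',False)):
    p=load(t);C=fcloud(p) if fish else cloud(p);hsv=cv2.cvtColor(p['color'],cv2.COLOR_RGB2HSV).astype(int);H,S,V=np.moveaxis(hsv,-1,0)
    m=(H>14)&(H<28)&(S>130)&(V>90)&(np.hypot(C[...,0]-605,C[...,1]-2)<28)&(C[...,2]>98)&(C[...,2]<138)
    ii=np.argwhere(m); q=C[m]
    print(t,len(ii), ii.min(0),ii.max(0)); 
    k=q[q[:,2]>119]; kk=ii[q[:,2]>119]
    print(' ballpix',kk[:,::-1].mean(0),'3d',k.mean(0), 'hit125',planehit(p,*kk[:,::-1].mean(0),125,fish))
    a=q.mean(0);print(' all',a.round(1),'max z',q[:,2].max())
    y0,x0=ii.min(0)-14;y1,x1=ii.max(0)+14
    cv2.imwrite(f'pics/n_{t}.png',cv2.resize(cv2.cvtColor(p['color'][y0:y1,x0:x1],cv2.COLOR_RGB2BGR),(500,500),interpolation=cv2.INTER_NEAREST)); print(x0,x1,y0,y1)
E
python3 -c "
import cv2,numpy as np
cv2.imwrite('pics/n.png',np.hstack([cv2.resize(cv2.imread(f'pics/n_{t}.png'),(390,390)) for t in('w3','s7')]))"
```

```text
w3 315 [209 242] [229 261]
 ballpix [250.99333333 219.47333333] 3d [603.48244823   2.48919773 129.62139505] hit125 [605.3401842    1.70962219 125.        ]
 all [607.4   1.  117.4] max z 132.45300220120254
228 275 195 243
s7 46 [170 285] [180 291]
 ballpix [288.33333333 171.66666667] 3d [608.03242423   2.85183838 127.600218  ] hit125 [605.78932701   3.98817402 125.        ]
 all [612.6   1.3 115.4] max z 132.97977002829612
271 305 156 194
s3 45 [170 285] [180 291]
 ballpix [288.3125 171.8125] 3d [608.35654173   2.66364482 127.35981225] hit125 [606.3196966    3.69715158 125.        ]
 all [612.6   1.  115.9] max z 133.3305785472444
271 305 156 194
s11 45 [170 285] [180 291]
 ballpix [288.3125 171.8125] 3d [608.31546322   2.68586483 127.30943934] hit125 [606.3196966    3.69715158 125.        ]
 all [612.7   1.  116. ] max z 133.1720324778437
271 305 156 194
```

View pics/n.png

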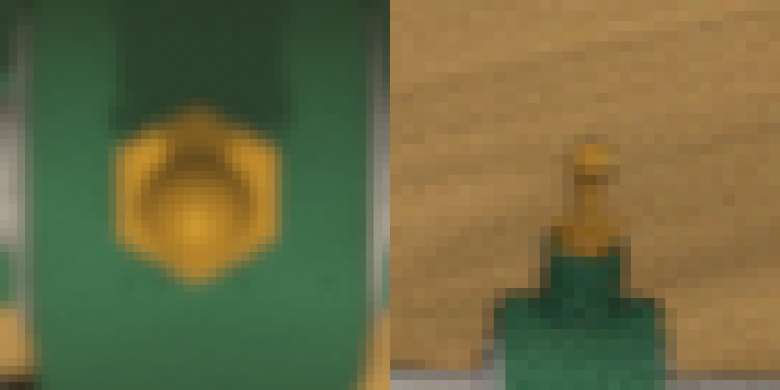

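```bash
python3 -c "
from h import *
delta([567.5,18.6,218],158.4)"
```

```text
pos [468.2 316.9 234.1] rot [-3.139e+00 -2.000e-03  2.770e+00] delta [-0.2009 -0.2418  0.0164] turn 0.29 F [-0.5 -0.5 -4.9] w 28.629369417321275 t 18.95
```

Call:
{"op": "drive_tool", "data": {"deltas": "-0.04 -0.05 0 0 0.02; -0.08 -0.1 0 0 0.02; -0.12 -0.15 0 0 0.02; -0.16 -0.2 0 0 0.02; -0.19 -0.23 0.01 0 0.02; -0.201 -0.242 0.016 0 0.02; -0.201 -0.242 0.016 0 0.02; -0.201 -0.242 0.016 0 0.02; -0.201 -0.242 0.016 0 0.02"}}

```text
clock: 20.08
eef_pos: [568.2, 21.5, 220.2]
tool_rot: [3.141, 0.0, 2.773]
force: [-0.1, 0.2, -4.5]
width: 28.7
```

```bash
cat > look.py <<'E'
from h import *
import sys
n=sys.argv[1]
s=ctrl.read_state();print(np.round(s['eef_pos'],1),np.round(s['force'],1),s['clock'])
shot('wrist','w'+n);q=shot('scene','s'+n);shot('top','t'+n)
for t in('coupler_socket','nipple','gun'):
    print(t,[(np.round(a['point'],1).tolist(),round(a['score'],2)) for a in models.landmark_of(q,t)[:3]])
a=cv2.resize(cv2.imread(f'pics/s{n}.png')[115:215,240:340],(600,600),interpolation=cv2.INTER_CUBIC)
cv2.imwrite(f'pics/s{n}c.png',a)
E
python3 look.py 12; python3 tilt.py w12 s12 "$(python3 -c "
from h import *
print(list(ctrl.read_state()['eef_pos']))")" 2.77 | head -1
```

```text
[568.2  21.5 220.2] [-0.1  0.2 -4.5] 20.075
coupler_socket [([290.3, 160.2], 0.52), ([339.9, 132.4], 0.39)]
nipple [([289.7, 171.4], 0.4)]
gun [([346.3, 126.0], 0.81), ([291.8, 148.8], 0.69)]
topdisc 2966 2737 c-g along tx,ty,z 7.9 0.9 30.7 tilt x 0.323 y -0.007
```

View pics/s12c.png

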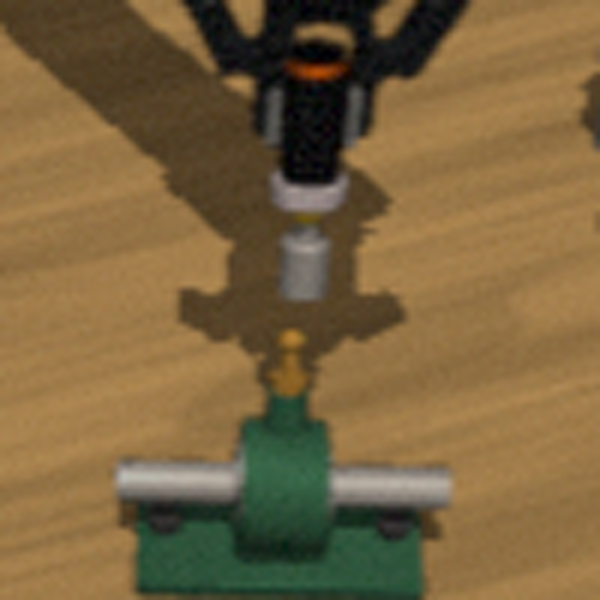

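View pics/w12.png

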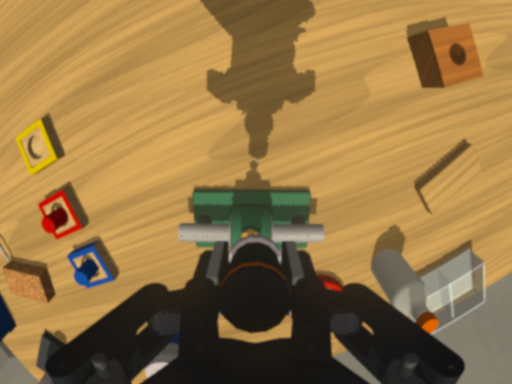

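```bash
cat > axis.py <<'E'
from h import *
import sys
from scipy.optimize import least_squares
def fit(tag,tcp,yaw=2.77,B=np.array([605.9,3.3,125.])):
    p=load(tag);C=cloud(p).reshape(-1,3);col=p['color'].reshape(-1,3).astype(int)
    tx=np.array([np.cos(yaw),np.sin(yaw),0]);ty=np.array([np.sin(yaw),-np.cos(yaw),0]);tz=np.array([0,0,1.])
    g=np.array(tcp)+[0,0,18.7];r=C-g;L=np.stack([r@tx,r@ty,r[:,2]],1)
    # axis guess
    th=.33;a0=-2
    d=np.array([np.sin(th),0,np.cos(th)]);P=np.array([a0,0,0])
    w=L-P;s=w@d;rad=np.linalg.norm(w-np.outer(s,d),axis=1)
    mx=col.max(1);mn=col.min(1)
    # barrel s from -28..(below pads) ; coupler s -65-28..-65
    bar=(rad<22)&(mx<60)&(s<-22)&(s>-34)
    cou=(rad<18)&(mx-mn<25)&(mx>90)&(s<-66)&(s>-92)
    print('n',bar.sum(),cou.sum())
    X=L[cou]
    view=np.array(p['extrinsics'])[:3,2];v=np.array([view@tx,view@ty,view[2]])
    X_all=X
    def res(q):
        d=np.array([np.sin(q[2]),np.sin(q[3]),0]);d[2]=np.sqrt(1-d@d)
        out=[]
        for X,R in((L[cou],12.),(L[bar],15.)):
            w=X-np.array([q[0],q[1],-70.]);t=w-np.outer(w@d,d);out.append(np.linalg.norm(t,axis=1)-R)
        return np.concatenate(out)
    f=least_squares(res,[-24,0,.33,0],loss='soft_l1')
    q=f.x;print('axis at z=-70: tx,ty',q[:2].round(2),'tilt x,y',q[2:].round(3),'rms',np.sqrt((f.fun**2).mean()).round(2), 'coupler z range',X[:,2].min(),X[:,2].max())
    b=B-g;bl=np.array([b@tx,b@ty,b[2]])
    n=np.array([np.sin(.35),0,np.cos(.35)])
    d=np.array([np.sin(q[2]),np.sin(q[3]),0]);d[2]=np.sqrt(1-d@d)
    A=np.array([q[0],q[1],-70.]);w=bl-A;t=w-(w@d)*d
    print('ball rel g',bl.round(1),'perp offset ball-from-axis tx,ty,z',t.round(1))
if __name__=='__main__': fit(sys.argv[1],eval(sys.argv[2]))
E
python3 axis.py s12 "[568.2,21.5,220.2]"; python3 axis.py s11 "[467.9,316.7,234.3]"
```

```text
n 25 54
axis at z=-70: tx,ty [-26.84   2.01] tilt x,y [ 0.323 -0.024] rms 1.35 coupler z range -83.24602505393807 -58.11751961119933
ball rel g [ -41.7   -3.3 -113.9] perp offset ball-from-axis tx,ty,z [-0.2 -6.4 -0.1]
n 25 43
axis at z=-70: tx,ty [-27.33   2.24] tilt x,y [ 0.32  -0.009] rms 1.96 coupler z range -81.06625536867114 -59.367406801470906
ball rel g [-242.4 -241.9 -128. ] perp offset ball-from-axis tx,ty,z [-177.1 -245.3   56.3]
```

Call:
{"op": "drive_tool", "data": {"deltas": "0 -0.004 0 0 0.02; 0 -0.004 0 0 0.02; 0 -0.004 0 0 0.02"}}

```text
clock: 20.75
eef_pos: [567.0, 15.3, 219.8]
tool_rot: [3.141, 0.0, 2.769]
force: [0.5, -0.4, -4.4]
width: 28.9
```

```bash
python3 look.py 13; python3 axis.py s13 "$(python3 -c "
from h import *
print(list(ctrl.read_state()['eef_pos']))")"
```

```text
[567.   15.3 219.8] [ 0.5 -0.4 -4.4] 20.75
coupler_socket [([341.5, 133.6], 0.48), ([286.3, 161.3], 0.45)]
nipple [([288.2, 170.5], 0.38)]
gun [([288.0, 150.6], 0.79), ([347.0, 124.5], 0.71)]
n 23 56
axis at z=-70: tx,ty [-26.25   1.95] tilt x,y [ 0.317 -0.007] rms 1.36 coupler z range -82.72791779517951 -58.529402589503945
ball rel g [ -40.7    2.7 -113.4] perp offset ball-from-axis tx,ty,z [-0.2  0.5  0.1]
```

View pics/s13c.png

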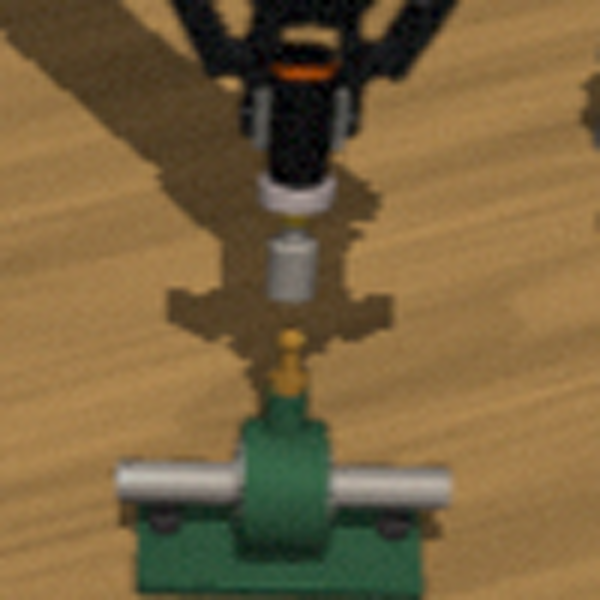

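Call:
{"op": "drive_tool", "data": {"deltas": "-0.002 0 0.006 0 0.02; -0.004 0 0.012 0 0.02; -0.0055 0 0.016 0 0.02; -0.007 0 0.02 0 0.02; -0.008 0 0.023 0 0.02; -0.009 0 0.0255 0 0.02; -0.009 0 0.0255 0 0.02"}}

```text
clock: 21.92
eef_pos: [575.3, 12.2, 194.1]
tool_rot: [-3.142, -0.0, 2.769]
force: [-0.2, -0.2, -4.7]
width: 28.9
```

```bash
python3 look.py 14; python3 axis.py s14 "$(python3 -c "
from h import *
print(list(ctrl.read_state()['eef_pos']))")"
```

```text
[575.3  12.2 194.1] [-0.2 -0.2 -4.7] 21.925
coupler_socket [([287.0, 168.7], 0.51), ([343.9, 132.7], 0.51)]
nipple [([288.3, 171.0], 0.6)]
gun [([345.1, 122.5], 0.6), ([290.2, 166.7], 0.24)]
n 27 51
axis at z=-70: tx,ty [-26.53   1.51] tilt x,y [ 0.325 -0.   ] rms 1.43 coupler z range -82.45958190512195 -59.40920116663156
ball rel g [-31.6   2.7 -88.1] perp offset ball-from-axis tx,ty,z [ 0.9  1.2 -0.3]
```

View pics/s14c.png

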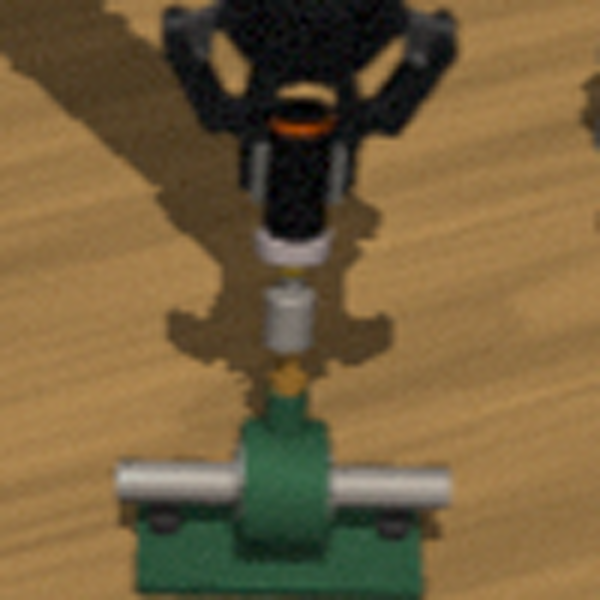

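Call:
{"op": "drive_tool", "data": {"deltas": "-0.0005 0.0005 0.002 0 0.02; -0.001 0.0005 0.004 0 0.02; -0.0015 0.0005 0.006 0 0.02; -0.0025 0.0005 0.008 0 0.02; -0.003 0.0005 0.01 0 0.02; -0.0035 0.0005 0.011 0 0.02; -0.004 0.0005 0.012 0 0.02; -0.004 0.0005 0.013 0 0.02"}}

```text
clock: 23.22
eef_pos: [579.5, 11.6, 181.2]
tool_rot: [3.141, 0.0, 2.77]
force: [-0.6, 3.2, -3.2]
width: 28.9
```

```bash
python3 look.py 15; python3 axis.py s15 "$(python3 -c "
from h import *
print(list(ctrl.read_state()['eef_pos']))")"
```

```text
[579.5  11.6 181.2] [-0.6  3.2 -3.2] 23.225
coupler_socket [([342.8, 133.9], 0.45), ([290.6, 170.4], 0.42)]
nipple [([287.3, 172.1], 0.41)]
gun [([288.2, 161.8], 0.89), ([285.2, 203.7], 0.68)]
n 23 52
axis at z=-70: tx,ty [-26.3    2.38] tilt x,y [ 0.33  -0.022] rms 1.51 coupler z range -84.60324351014145 -59.58786117474591
ball rel g [-27.6   2.1 -75. ] perp offset ball-from-axis tx,ty,z [ 0.4 -0.4 -0.1]
```

View pics/s15c.png

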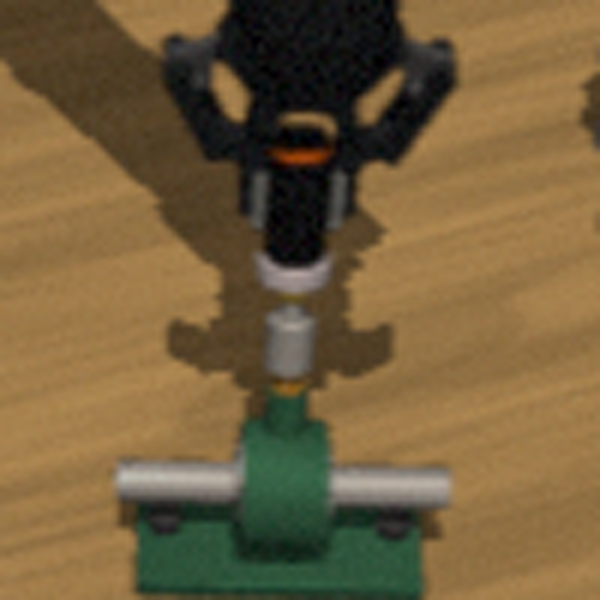

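Call:
{"op": "drive_tool", "data": {"deltas": "0 0.001 0.001 0 0.02; -0.0005 0.0015 0.002 0 0.02; -0.001 0.0015 0.003 0 0.02; -0.0015 0.0015 0.004 0 0.02; -0.0015 0.0015 0.005 0 0.02; -0.002 0.0015 0.006 0 0.02"}}

```text
clock: 24.28
eef_pos: [581.1, 11.1, 176.4]
tool_rot: [-3.139, 0.0, 2.769]
force: [-6.9, 0.4, 6.6]
width: 29.0
```

```bash
python3 -c "
from h import *
for i in range(1): delta([0,0,0])"
```

```text
pos [581.1  11.1 176.4] rot [-3.139  0.     2.769] delta [ 0.5372 -0.2216  0.1768] turn 0 F [-6.9  0.4  6.6] w 28.99124370885602 t 24.275
```

```bash
python3 look.py 16; python3 axis.py s16 "$(python3 -c "
from h import *
print(list(ctrl.read_state()['eef_pos']))")"
```

```text
[581.1  11.1 176.4] [-6.9  0.4  6.6] 24.275
coupler_socket [([287.9, 172.3], 0.59), ([144.8, 234.3], 0.42), ([287.1, 163.0], 0.33)]
nipple [([288.5, 171.2], 0.51)]
gun [([348.2, 125.0], 0.9), ([287.8, 161.1], 0.6)]
n 20 40
axis at z=-70: tx,ty [-26.78   2.77] tilt x,y [ 0.309 -0.011] rms 1.42 coupler z range -80.6075979067777 -58.81870087990029
ball rel g [-26.    1.7 -70.1] perp offset ball-from-axis tx,ty,z [ 0.8 -1.1 -0.3]
```

View pics/s16c.png

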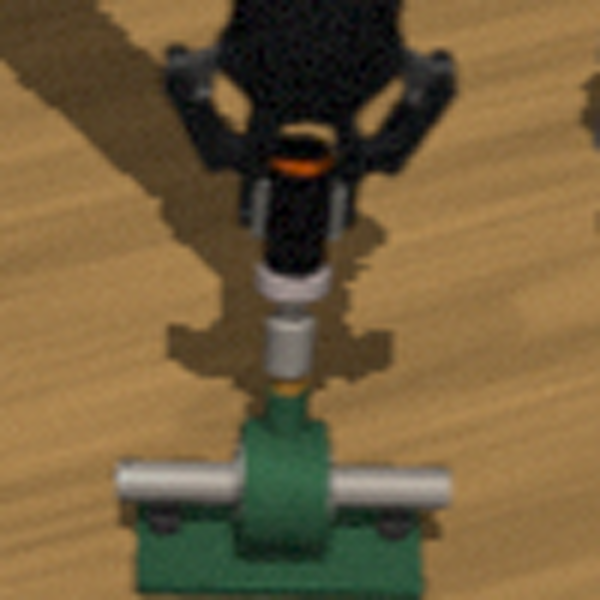

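Call:
{"op": "drive_tool", "data": {"deltas": "0 0 0.001 0 0.02; -0.0005 0 0.002 0 0.02; -0.0005 0 0.003 0 0.02; -0.001 0 0.004 0 0.02; -0.001 0 0.005 0 0.02; -0.0015 0 0.006 0 0.02; -0.0015 0 0.007 0 0.02; -0.0015 0 0.007 0 0.02"}}

```text
clock: 25.58
eef_pos: [582.9, 10.4, 169.8]
tool_rot: [-3.14, 0.001, 2.769]
force: [-5.2, 0.0, 8.1]
width: 28.8
```

```bash
python3 look.py 17; P="$(python3 -c "
from h import *
print(list(ctrl.read_state()['eef_pos']))")"; python3 axis.py s17 "$P"; python3 tilt.py w17 s17 "$P" 2.77|head -1
```

```text
[582.9  10.4 169.8] [-5.2  0.   8.1] 25.575
coupler_socket [([287.4, 174.6], 0.65), ([350.7, 159.1], 0.61), ([342.7, 132.3], 0.58)]
nipple [([289.3, 171.3], 0.48), ([316.2, 238.8], 0.45)]
gun [([348.8, 126.8], 0.87), ([289.2, 164.7], 0.85)]
n 21 26
axis at z=-70: tx,ty [-26.4    1.81] tilt x,y [0.313 0.005] rms 1.54 coupler z range -73.71855628037179 -59.07361700560705
ball rel g [-24.    1.7 -63.6] perp offset ball-from-axis tx,ty,z [ 0.3 -0.1 -0.1]
topdisc 2953 2742 c-g along tx,ty,z 7.0 -0.7 30.3 tilt x 0.324 y -0.004
```

View pics/s17c.png

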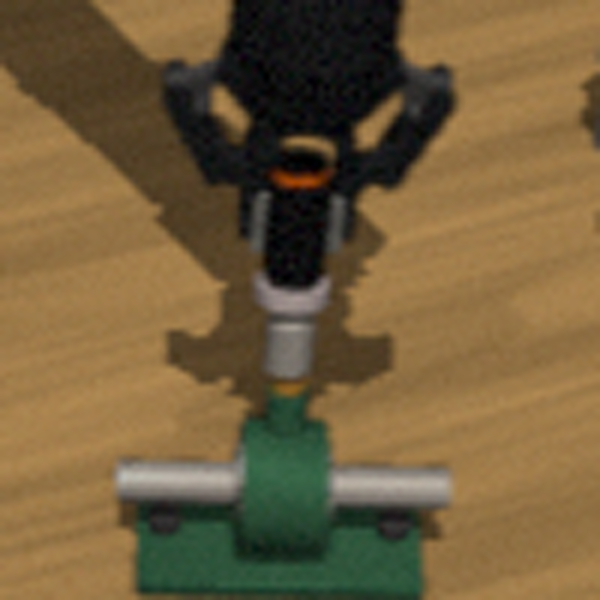

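Call:
{"op": "drive_tool", "data": {"deltas": "0 0 0.001 0 0.02; -0.0005 0 0.0018 0 0.02; -0.0005 0 0.0018 0 0.02; -0.0005 0 0.0018 0 0.02"}}

```text
clock: 26.38
eef_pos: [583.4, 10.2, 168.1]
tool_rot: [-3.14, 0.001, 2.769]
force: [-5.4, 0.7, 9.2]
width: 28.8
```

```bash
python3 look.py 18; P="$(python3 -c "
from h import *
print(list(ctrl.read_state()['eef_pos']))")"; python3 axis.py s18 "$P"; python3 tilt.py w18 s18 "$P" 2.77|head -1
python3 - <<'E'
import cv2,numpy as np
s=cv2.imread('pics/s18.png');a=cv2.imread('pics/s18c.png')[100:420,150:470];b=cv2.resize(s[170:245,175:250],(400,400),interpolation=cv2.INTER_CUBIC)
cv2.imwrite('pics/f18.png',np.hstack([cv2.resize(a,(400,400)),b]))
E
```

```text
[583.4  10.2 168.1] [-5.4  0.7  9.2] 26.375
coupler_socket [([341.0, 132.6], 0.45), ([289.1, 171.2], 0.43)]
nipple [([287.8, 170.7], 0.42), ([194.4, 180.2], 0.19)]
gun [([289.3, 166.8], 0.62), ([346.9, 125.6], 0.56)]
n 22 22
axis at z=-70: tx,ty [-26.06   1.59] tilt x,y [ 0.319 -0.002] rms 1.18 coupler z range -70.63804033713737 -58.298140278626335
ball rel g [-23.4   1.7 -61.8] perp offset ball-from-axis tx,ty,z [-0.1  0.2  0. ]
topdisc 2956 2683 c-g along tx,ty,z 7.1 -0.6 30.4 tilt x 0.33 y 0.0
```

View pics/f18.png

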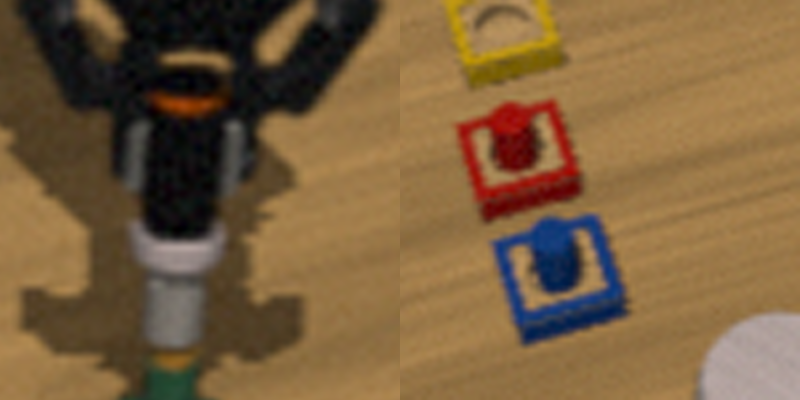

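Yellow band no longer visible and the mouth is close over the hexagon. Red cap is upright in the red recess, and blue is untouched. Geometry puts the nose about 12 to 13 mm in. Handing in.

```bash
python3 -c "
from h import *
s=ctrl.read_state();print(s['eef_pos'],s['force'],s['width'],s['clock'])
print(ctrl.finish_job())"
```

```text
[583.44499506  10.19712964 168.12354322] [-5.7760469   0.76663666  9.86002535] 29.00698156585944 26.675
the job is handed in; nothing more can be done
None
```

I pulled the red cap off along the nipple's axis and released it in the red slot. I then pressed the smaller gun onto the nipple and handed the job in at 26.7 s, still gripping it and pushing. The system gave no verdict, so the results below are my own measurements.

The moves cannot tilt the tool, so I leaned the gun in the jaws against the rim of the stand's hole before lifting it out.

| Check | Last reading | Needed |
|---|---|---|
| Red cap | upright in the red recess, by picture only | within 6 mm of centre, 3 mm of floor |
| Gun angle to the nipple | about 0.02–0.03 rad off (leaning 0.32–0.33) | under 0.12 rad |
| Gun axis to ball centre | about 0.2 mm sideways | within 3 mm in all |
| Nose in | about 12–13 mm, by geometry only; yellow band no longer visible | over 9 mm |
| Push on the nipple | about 14–15 N | over 5 N, under 60 N |
| Grip opening | 29 mm on the 30 mm barrel, not slipping | over 2 N grip |

- **The snap:** I did not see it happen. I inferred it because the coupler stopped about where the ball should be, and the spring then pushed back harder than the jaws' 6 to 9 N.
- **Seating depth:** One rough pixel check put the coupler's mouth 17 mm past the ball centre instead of 13 mm. I put that down to blur; the depth data agreed with a proper fit.
- **Bystanders:** The blue cap looked unmoved in the last picture. I noticed no contact with the other things, but did not measure them again.

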